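# Open the chilli jar in the rack's jar step

## Robot

A 6-joint arm with a two-finger parallel gripper is mounted at the origin on the work surface. World frame = base frame: x ahead of the robot, y to its left, z up, the work surface at z = 0. Lengths are in mm, angles in rad, forces in N, time in s.
With the tool pointing down it reaches from about 275 to 850 mm from the base axis. Payload 5.2 kg.
Tool frame: the origin (TCP) lies midway between the tips of the shut fingers; the grasp point (between the pads) lies 19 mm behind it; z points along the fingers, y is the line along which they close (so a half turn about z gives the same grasp; the last joint's range is limited). The gripper opens to 85 mm and grips with 20 to 120 N. Pads are 22 mm wide; open, the fingers measure 114 mm over their backs; the gripper's body (76 mm by 85 mm) begins 54 mm behind the grasp point. The pads swing forward as they close: fully open they stand 13 mm farther back than shut.
Start: joints at [1.031, 0.259, 1.535, -0, 1.348, -0.203], TCP at [181.736, 519.112, 201.71] pointing down, gripper open.
Joint ranges: [-3.14, 3.14], [-0.91, 2.08], [0.19, 2.58], [-1.22, 4.36], [0.22, 2.71], [-3.12, 3.12]. Speed limits (rad/s): [2.57, 2.57, 3.14, 3.14, 3.14, 3.14].

## Interface

Orientations are given as a rotation vector (axis times angle).
In Python, from plant import r, vision gives the robot as it stands. The module is installed in compiled form; this text tells all that it offers.
- The arm moves only by the tool arm_command, never from a script. Its argument "commands" is a list of rows, each an object of numbers: "dx", "dy", "dz": the shift along the tool's x, y, z in units of 25 mm (1.0 is 25 mm); "wx", "wy", "wz": the turn, a rotation vector about the tool's x, y, z in units of 8 degrees (1.0 is 8 degrees); "jaw": the finger opening in mm, from 0 to 85.4. A call has 1 to 20 rows; each row is the pose to reach, as a shift and turn from the pose commanded when the call began, along the tool's axes at that moment; what a row does not reach only later rows make up. A row lasts 1/10 s, in which the tool goes at most 50 mm and 8.59 degrees, less where a joint would pass 70% of its speed; a pose out of reach is approached as far as the arm can. A call with a gripper value outside its range is refused whole. The fingers move at their own pace and stop on an object; "grip_force" is the grip in N (left out, the last holds). Time passes only in rows, so rows that repeat a pose let the fingers close. It gives the time, the measured TCP pose, the force, the opening and the grip force at its end, in the units of the state.
- r.get_state(): the state, without advancing time (a new reading comes with each control period).
- vision.snapshot(name): name is "scene" or "top"; returns a dict with "color" (384x512x3 uint8, blue, green, red), "z_map" (384x512 float32, mm along the optical axis (not along the pixel's ray), 0 where there is no reading), "mtx" (3x3 intrinsics, pixels), "world_to_cam" (4x4, takes a point from world to camera coordinates). Camera axes: x right, y down, z forward; pixel columns grow to the right and rows downward; lengths in mm; the calibration is good to about 2 mm. A picture is of the moment at which its call begins.
- r.finish_job(): hands the job in; it is judged then, once.
The state is a dict: "clock": time; "q": joint angles; "dq": joint speeds; "effort": joint torques, N m; "tool_pos": TCP position; "tool_rot": TCP orientation; "force": force on the tool from outside, world axes, zero at the start; "ft_torque": the same for the moment, N m; "width": opening from 0.0 (shut) to 1.0 (fully open); "gripper_force": force on a finger pad.
Only numpy, scipy, OpenCV 4.12 (cv2) and the standard library are available. Lean on these libraries where they do the work, as an engineer would, in place of code of your own. Each camera call takes 0.05 s, during which the arm holds its last target. There are 200 camera calls.

## Task

Set the square chilli jar with the brass-coloured lid down gently, upright and fully home in the empty pocket of the raised dark steel jar step, so that the pocket keeps it from turning. Then unscrew its tight lid anticlockwise, stop turning once the threads let go, and raise the lid level and centred about a finger's breadth above the jar's mouth, leaving the jar seated. Finish there, still holding the lid in the gripper; do not disturb the other jar, the ladle, the tortilla warmer or the press.

Things in the scene. Friction and masses are not known exactly. Their poses are not given: they have to be found in the camera images.
- jar: Square clear-glass jar of dried red chillies, about 0.35 kg, starting upright on the shelf (height 0), lid on tight. Origin: centre of its underside; z up, x and y square to its flat sides. Body 60 x 60 mm up to 66 mm height (lowest 5 mm stepped in to 54 x 54), sloping shoulder to 72 mm, then a round neck.
- jar_rim (a point): Centre of the jar's mouth, 90 mm above its underside; round neck 41 mm across, with three short threads that lift the lid at most 3 mm while it is screwed.
- cap: The jar's round brass-coloured steel twist-off lid, 40 g, 55 mm across, 18 mm high, smooth. Origin: centre of its lower edge, z up; screwed on it is concentric, lower edge 75 mm above the jar's underside. About 0.5 N m turns it; a 40 N grip holds it. It unscrews anticlockwise from above. Once free it lifts straight off; while still threaded, lifting it lifts the jar.
- cap_top (a point): Centre of the lid's flat top, 18 mm above its lower edge; axes as the lid's. The lid's x axis starts -0.25 to +0.15 rad from the jar's x axis (+ is anticlockwise); the threads let go at about 0.95 rad, so after 45 to 70 degrees of turning; from about 1.6 rad the lugs meet the next threads.
- step: Raised jar step of folded dark-grey steel sheet bolted to the shelf: top plate 88 mm (its x) by 290 mm (its y), 70 mm high. Origin: centre of its foot, z up. Two square pockets 68 mm either side of the middle along its y, each 64 x 64 mm inside, square to the step, with a fence 23 mm high all round, lips flared outward. The +y pocket is empty, the -y one holds the other jar.
- pocket (a point): Centre of the floor of the empty pocket, 70 mm above the shelf; axes as the step's.
- jar_b: Second square jar, blue lid, cinnamon sticks, 60 x 60 x 93 mm, in the step's other pocket; leave it. Origin: centre of its underside.
- ladle: Stainless ladle lying on the shelf, leave it: bowl 86 mm across, origin under the bowl's centre, handle reaching 300 mm along its +x, up to 48 mm high.
- warmer: Round terracotta tortilla warmer with lid, 208 mm across, 118 mm high with its knob, leave it. Origin: centre of its underside.
- press: Cast aluminium tortilla press, 200 mm round plates, about 250 mm long over hinge and lever, 87 mm high, leave it. Origin: centre of its underside.
There are look-alikes about, which are no part of the job. Of the things like the cap, leave any that is green or red; of the rest the smaller one is meant.

How it is judged (in metres and radians):
On the way, in this order (a step that is already met when the one before it is completed fails the run):
1. the jar, lid still on, stands upright on the floor of the empty pocket (horizontal distance between jar and pocket below 0.006 m and z of jar in the frame of pocket below 0.003 m and angle between jar's own z axis and vertical below 0.08 rad and z of cap in the frame of jar below 0.08 m), for 0.3 s.
2. the lid has come free of the threads and is raised while the jar stays seated (z of cap in the frame of jar above 0.083 m and z of jar in the frame of pocket below 0.004 m and horizontal distance between jar and pocket below 0.006 m and contact force between the fingers and cap above 0.5 N), for 0.1 s.
At the end, for the whole second after the job is handed in: Jar upright on the pocket floor (within 6 mm of centre, 3 mm of the floor, 0.08 rad); lid held still by the fingers off the jar, level within 0.2 rad, within 12 mm of its axis, lower edge 2 to 35 mm above the rim, its x axis 0.8 to 2.3 rad from the jar's x axis (horizontal distance between jar and pocket below 0.006 m and z of jar in the frame of pocket below 0.003 m and angle between jar's own z axis and vertical below 0.08 rad and z of cap in the frame of jar between 0.092 and 0.125 m and horizontal distance between cap and jar below 0.012 m and angle between cap's own z axis and vertical below 0.2 rad and angle between the x axis of cap and the x axis of jar, either way round above 0.8 rad and contact force between the fingers and cap above 1 N and contact force between cap and jar below 0.2 N and linear speed of cap below 0.02 m/s); the arm keeps its last pose, push and grip.
It fails at once if the other jar is shoved or knocked (distance of jar_b from where it was at the start of the episode above 0.015 m or angle between jar_b's own z axis and vertical above 0.3 rad).
It fails at once if the ladle, warmer or press is shoved (distance of any of ladle, warmer, press from where it was at the start of the episode above 0.03 m).
It fails at once if the jar is tipped over (angle between jar's own z axis and vertical above 0.6 rad).
It fails at once if the jar is dropped or knocked instead of set down (contact force between the fingers and jar below 0.1 N and contact force between the fingers and cap below 0.1 N and linear speed of jar above 0.5 m/s).
It also fails if it takes over 51 s, if anything falls off the work surface, if the arm or the gripper's body presses on something with over 40 N, if the wrist force passes 120 N, or if a joint passes its speed limit or range.

## Working session

There is one attempt and no reset: what is moved stays moved. The work goes in short steps, Python scripts to look and compute and a tool call to move; the robot and the scene stay as the last step left them, time stands still between calls to the robot, and variables do not carry over. Pictures are saved under pics/ and viewed, at most 10 in all, crops included, and the job is handed in when it is done.

Besides the shell and the picture viewer there is one more tool, called after "Emit:" by a JSON object that holds its "api" and its "payload". arm_command: Moves the arm, as the interface text tells. Its arguments: {"type":"object","properties":{"commands":{"type":"array"},"grip_force":{"type":"number"}},"required":["commands"]}

```bash
mkdir -p pics; cat > h.py <<'E'
import numpy as np, cv2
from plant import r, vision
from scipy.spatial.transform import Rotation as R
def pts(s):
    z=s["z_map"].astype(float);K=s["mtx"];T=np.linalg.inv(s["world_to_cam"])
    v,u=np.mgrid[:z.shape[0],:z.shape[1]]
    P=np.stack([(u-K[0,2])/K[0,0]*z,(v-K[1,2])/K[1,1]*z,z,np.ones_like(z)],-1)@T.T
    P=P[...,:3];P[z<=0]=np.nan
    return P
def ray(s,u,v,h):
    T=np.linalg.inv(s["world_to_cam"]);K=s["mtx"]
    d=T[:3,:3]@np.linalg.inv(K)@[u,v,1];o=T[:3,3]
    return o+d*(h-o[2])/d[2]
E
python3 - <<'E'
from h import *
st=r.get_state();print(st)
for n in("scene","top"):
    s=vision.snapshot(n);np.savez(f"{n}0.npz",**s);cv2.imwrite(f"pics/{n}0.png",s["color"])
    print(n,s["mtx"].round(1).tolist(),np.linalg.inv(s["world_to_cam"]).round(3).tolist())
E
```

```text
{'clock': 0.0, 'q': array([ 1.03120784e+00,  2.59349203e-01,  1.53609231e+00,  8.98361676e-06,
        1.34800452e+00, -2.02821754e-01]), 'dq': array([ 0.00041989, -0.00055548, -0.00048395, -0.0012518 ,  0.00037651,
        0.00121103]), 'effort': array([-1.25707669e-03, -4.46038270e+01, -2.90571427e+01, -4.75917532e-04,
        1.17452641e-02, -3.67672783e-05]), 'tool_pos': array([181.41888258, 518.59693648, 200.86770954]), 'tool_rot': array([-5.26384592e-01, -3.09648856e+00,  2.70741255e-03]), 'force': array([-0.83827808, -0.15498136,  0.14597807]), 'ft_torque': array([ 0.01462848, -0.00119765,  0.00442009]), 'gripper_force': 0.0, 'width': 1.0021858997648037}
scene [[373.6, 0.0, 254.8], [0.0, 373.6, 184.6], [0.0, 0.0, 1.0]] [[-0.435, 0.72, -0.541, 1260.072], [0.9, 0.337, -0.276, 375.432], [-0.017, -0.607, -0.794, 1114.808], [0.0, 0.0, 0.0, 1.0]]
top [[419.7, 0.0, 255.2], [0.0, 419.7, 190.8], [0.0, 0.0, 1.0]] [[-0.007, -0.995, 0.104, 392.587], [-1.0, 0.007, 0.002, -13.792], [-0.003, -0.104, -0.995, 1746.139], [0.0, 0.0, 0.0, 1.0]]
```

View pics/scene0.png

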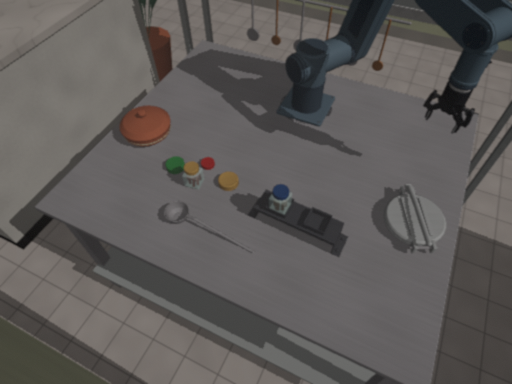

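View pics/top0.png

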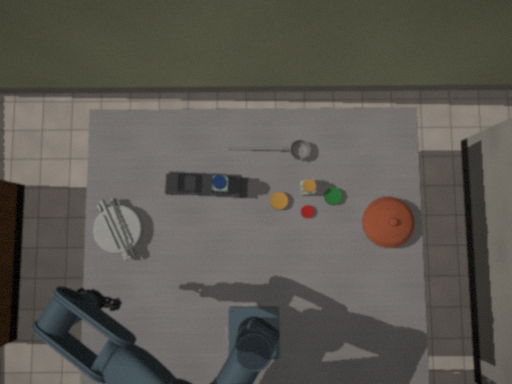

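The scene view shows the jar with the brass lid at about (193,175) and a loose brass decoy at (229,181). The step has the blue-lid jar at (281,198) and the empty pocket at (318,220). In the top view the jar is at (309,187) and the empty pocket at (190,183). Next I'll measure from depth and masks.

```bash
python3 - <<'E'
from h import *
S={n:dict(np.load(n+"0.npz")) for n in("scene","top")}
for n,s in S.items():
    P=pts(s);hsv=cv2.cvtColor(s["color"],cv2.COLOR_BGR2HSV)
    m=((hsv[...,0]>10)&(hsv[...,0]<28)&(hsv[...,1]>130)&(hsv[...,2]>80)).astype(np.uint8)
    k,l,st,c=cv2.connectedComponentsWithStats(m)
    for i in range(1,k):
        if st[i,4]>25:
            q=P[l==i];print(n,"brass",st[i].tolist(),c[i].round(2),np.nanmedian(q,0).round(1),np.nanpercentile(q[:,2],[5,50,95]).round(1),ray(s,*c[i],93)[:2].round(1))
    # step region: 
    R0=(P[...,0]>330)&(P[...,0]<560)&(P[...,1]>-60)&(P[...,1]<350)&(P[...,2]>55)&(P[...,2]<78)
    k,l,st,c=cv2.connectedComponentsWithStats(R0.astype(np.uint8))
    for i in range(1,k):
        if st[i,4]>60:
            q=P[l==i];rect=cv2.minAreaRect(q[:,:2].astype(np.float32));print(n,"plate",st[i].tolist(),rect,np.median(q[:,2]))
a=S["scene"]["color"];b=S["top"]["color"]
A=cv2.resize(a[140:215,150:260],None,fx=3.6,fy=3.6,interpolation=cv2.INTER_CUBIC)
B=cv2.resize(a[170:255,240:350],None,fx=3.6,fy=3.6,interpolation=cv2.INTER_CUBIC)
C=cv2.resize(b[165:210,160:340],None,fx=4.4,fy=4.4,interpolation=cv2.INTER_CUBIC)
W=np.zeros((600,800,3),np.uint8);W[:A.shape[0],:396]=A;W[:B.shape[0],400:796]=B;W[320:320+C.shape[0],:C.shape[1]]=C
cv2.imwrite("pics/crop1.png",cv2.convertScaleAbs(W,alpha=1.7))
P=pts(S["top"])
print("top z pocket area rows176..193 cols 162..206");print(P[172:197:2,162:256:4,2].round(0).astype(int))
E
```

```text
scene brass [185, 163, 13, 11, 121] [191.06 167.81] [ 590.8 -219.6   92.4] [86.2 92.4 95.6] [ 592.2 -219.6]
scene brass [219, 173, 19, 17, 240] [228.2  180.42] [ 540.4 -102.    22.9] [14.6 22.9 27.3] [586.4 -71.8]
top brass [303, 180, 13, 12, 118] [309.12 185.35] [ 586.5 -223.8   92.7] [87.6 92.7 97.7] [ 585.7 -224.1]
top brass [271, 192, 17, 17, 234] [278.98 200.25] [ 533.5 -107.7   24.5] [18.2 24.5 31.4] [ 527.3 -103.9]
top z pocket area rows176..193 cols 162..206
[[                   3                   -3                   72
                    71                   72                   73
                    70                   65                   73
                     7                    4                   -1
                    -2                   -5                    2
                    -8                    0                   -2
                     0                    1                   -2
                    -9                    1                    9]
 [                  -4                    4                   70
                    68                   83
[... 5505 characters left out ...]
       74                   73                    3
                     2                    5                    4]
 [                   1                   -1                    9
                     4                    1 -9223372036854775808
                    -1                   -1                    0
                    -3                    4                    8
                    -1                    0                   -2
                     2                   -4                   -1
                    -1                   -2                    7
                     3                    4                   -3]]<stdin>:23: RuntimeWarning: invalid value encountered in cast
```

View pics/crop1.png

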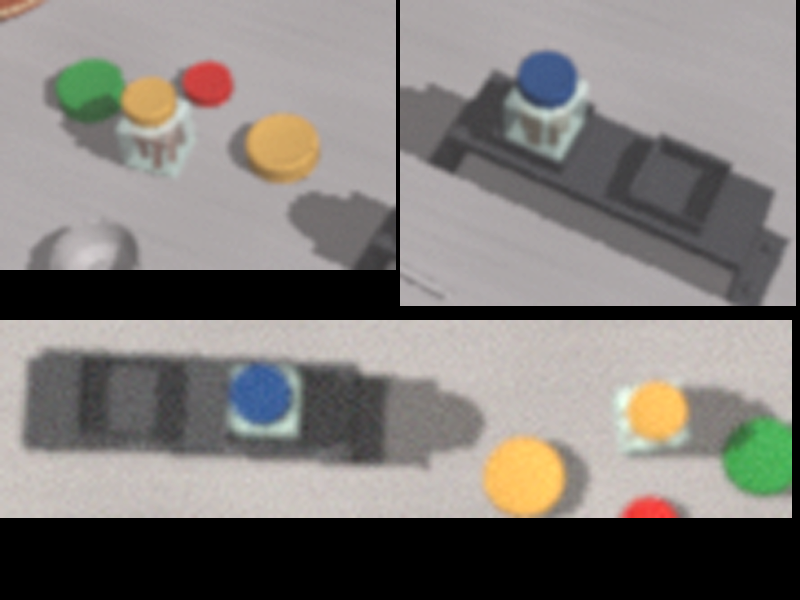

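The crop shows the jar nearly square to the axes with the green lid close beside it, and the step slightly rotated with its empty pocket at the left in the top view. Now I'll fit centres and yaws.

```bash
cat > m.py <<'E'
from h import *
from scipy.optimize import least_squares
def rectfit(q,half,c0,fixed=None):
    # trimmed edge fit: percentiles in a rotated frame, minimise area
    best=None
    for a in np.radians(np.arange(-12,12.1,.25)):
        Rm=np.array([[np.cos(a),np.sin(a)],[-np.sin(a),np.cos(a)]])
        p=q@Rm.T;lo=np.nanpercentile(p,1.5,0);hi=np.nanpercentile(p,98.5,0)
        ar=np.prod(hi-lo)
        if best is None or ar<best[0]: best=(ar,np.degrees(a),Rm.T@((lo+hi)/2),hi-lo)
    return best
if __name__=="__main__":
    S={n:dict(np.load(n+"0.npz")) for n in("scene","top")}
    for n,s in S.items():
        P=pts(s);x,y,z=P[...,0],P[...,1],P[...,2]
        box=(x>520)&(x<680)&(y>-30)&(y<380)
        for lab,m in (("plate",box&(abs(z-70)<14)),("all>50",box&(z>50)&(z<110))):
            m=m.astype(np.uint8);k,l,st,c=cv2.connectedComponentsWithStats(m);i=1+np.argmax(st[1:,4])
            q=P[l==i];b=rectfit(q[:,:2],None,None);print(n,lab,st[i,4],np.median(q[:,2]).round(1),"yaw %.2f"%b[1],b[2].round(1),b[3].round(1))
            if n=="top":
                v,u=np.nonzero(cv2.morphologyEx((l==i).astype(np.uint8),cv2.MORPH_CLOSE,np.ones((25,25))) );
                w=np.array([ray(s,a,b_,70)[:2] for a,b_ in zip(u,v)])
                b=rectfit(w,None,None);print("   ray70 yaw %.2f"%b[1],b[2].round(1),b[3].round(1))
        # lids: cap, blue
        for lab,cx,cy,zz in(("cap",587,-223,93),("blue",590,95,163)):
            m=(np.hypot(x-cx,y-cy)<60)&(abs(z-zz)<14);q=P[m];print(n,lab,m.sum(),np.mean(q,0).round(1),np.median(q[:,2]).round(1))
        # fence of empty pocket
        m=box&(z>84)&(z<106)&(y>150);q=P[m];print(n,"fence",m.sum(),rectfit(q[:,:2],0,0)[1:])
        # jar body
        m=(np.hypot(x-587,y+223)<60)&(z>25)&(z<62);q=P[m];print(n,"jarbody",m.sum(),rectfit(q[:,:2],0,0)[1:])
        hsv=cv2.cvtColor(s["color"],cv2.COLOR_BGR2HSV)
        for lab,h0,h1 in(("green",45,80),("red",-1,6),("blue",105,125)):
            m=((hsv[...,0]>h0)&(hsv[...,0]<h1)&(hsv[...,1]>140)).astype(np.uint8)
            k,l,st,c=cv2.connectedComponentsWithStats(m)
            for i in range(1,k):
                if 40<st[i,4]<400:print(n,lab,st[i,4],np.nanmedian(P[l==i],0).round(1),ray(s,*c[i],163)[:2].round(1) if lab=="blue" else "")
E
python3 m.py
```

```text
scene plate 1653 68.8 yaw -3.50 [601.1 194.8] [ 86.4 283.4]
scene all>50 1981 69.3 yaw -3.25 [601.2 195.1] [ 85.7 282.7]
scene cap 164 [ 590.4 -222.3   91. ] 92.2
scene blue 213 [599.1 127.6 160.3] 160.9
scene fence 187 (np.float64(-3.0000000000000004), array([600.99348732, 225.64820803]), array([ 73.26138793, 144.51007124]))
scene jarbody 143 (np.float64(5.75), array([ 589.71245546, -223.61678611]), array([59.66096749, 59.13164885]))
scene red 117 [ 494.5 -220.1   16.1] 
top plate 1178 69.9 yaw -2.75 [599.9 194.4] [ 86.5 283.7]
   ray70 yaw -2.50 [599.7 194.4] [ 86.1 281.6]
top all>50 1338 70.6 yaw -2.75 [599.9 194.3] [ 86.4 282.9]
   ray70 yaw -2.50 [599.6 194.4] [ 86.3 281.6]
top cap 145 [ 587.2 -224.4   92.6] 92.6
top blue 159 [595.1 126.2 162.3] 162.7
top fence 99 (np.float64(-3.25), array([601.80963521, 225.91336118]), array([ 72.40837645, 145.945445  ]))
top jarbody 37 (np.float64(8.0), array([ 587.68611004, -223.63615006]), array([59.84140454, 57.94298787]))
top green 144 [ 549.2 -333.    23.3] 
top red 115 [ 488.2 -223.1   16.6] 
top blue 103 [593.8 127.1 162.9] [594.8 127.9]
```

```bash
python3 - <<'E'
from m import *
S={n:dict(np.load(n+"0.npz")) for n in("scene","top")}
for n,s in S.items():
    P=pts(s);x,y,z=P[...,0],P[...,1],P[...,2]
    m=(abs(x-603)<55)&(abs(y-262)<55)&(z>85)&(z<108)
    q=P[m];b=rectfit(q[:,:2],0,0);print(n,"fence",m.sum(),b[1],b[2].round(1),b[3].round(1),np.median(q[:,2]))
    # step long edges from the solid mask, column-wise / line fits on plane 70
    m=((x>520)&(x<680)&(y>10)&(y<380)&(z>50)&(z<180)).astype(np.uint8)
    m=cv2.morphologyEx(m,cv2.MORPH_CLOSE,np.ones((5,5)))
    w=P[(m>0)&(abs(z-70)<12)][:,:2]
    c=np.array([600.5,194.5]);
    for it in range(3):
        lo=[];hi=[];yy=np.arange(-120,121,8.)+c[1]
        for t in yy:
            g=w[abs(w[:,1]-t)<6][:,0];lo.append(np.percentile(g,3));hi.append(np.percentile(g,97))
    print(n,"edges",[ (np.degrees(np.arctan(np.polyfit(yy-c[1],e,1)[0])).round(2),np.polyfit(yy-c[1],e,1)[1].round(1)) for e in(lo,hi)])
    # jar faces
    m=(np.hypot(x-588,y+223.5)<50)&(z>12)&(z<62);q=P[m]
    for a in range(-2,15,2):
        A=np.radians(a);u=np.array([np.cos(A),np.sin(A)]);v=np.array([-u[1],u[0]]);d=q[:,:2]-[588,-223.5]
        dd=np.stack([d@u,d@v],1);e=np.min(abs(30-abs(dd)),1);print(n,a,np.mean(np.minimum(e,8)).round(2),end="; ")
    print()
    def f(p):
        A=p[2];u=np.array([np.cos(A),np.sin(A)]);v=np.array([-u[1],u[0]]);d=q[:,:2]-p[:2]
        return np.min(abs(30-abs(np.stack([d@u,d@v],1))),1)
    for a0 in(0,.1,.2):
        o=least_squares(f,[588,-223.5,a0],loss="soft_l1",f_scale=3,x_scale=[1,1,.02]);print(n,"jar fit",o.x[:2].round(1),np.degrees(o.x[2]).round(2),o.cost.round(1))
st=r.get_state();print(R.from_rotvec(st["tool_rot"]).as_matrix().round(3))
E
```

```text
scene fence 125 -3.25 [602.9 261.7] [72.8 72.4] 89.31735473792492
scene edges [(np.float64(-11.61), np.float64(580.2)), (np.float64(2.84), np.float64(643.5))]
scene -2 2.38; scene 0 2.18; scene 2 2.04; scene 4 2.0; scene 6 1.99; scene 8 2.02; scene 10 2.07; scene 12 2.11; scene 14 2.17; 
scene jar fit [ 586.8 -226. ] 7.63 183.4
scene jar fit [ 586.8 -226. ] 7.75 183.4
scene jar fit [ 586.8 -226. ] 7.99 183.6
top fence 77 -4.5 [604.4 262.4] [72.5 72.3] 91.48227002732119
top edges [(np.float64(3.31), np.float64(557.7)), (np.float64(2.4), np.float64(641.4))]
top -2 2.38; top 0 2.15; top 2 1.91; top 4 1.64; top 6 1.5; top 8 1.4; top 10 1.45; top 12 1.58; top 14 1.77; 
top jar fit [ 588.7 -225. ] 8.45 33.4
top jar fit [ 588.7 -225. ] 8.45 33.4
top jar fit [ 588.8 -225.1] 9.03 33.3
[[-0.944  0.33  -0.001]
 [ 0.33   0.944 -0.001]
 [ 0.    -0.002 -1.   ]]
```

```bash
cat > g.py <<'E'
import sys
from h import *
# python3 g.py x y z tooly_deg : units from measured pose
x,y,z,a=map(float,sys.argv[1:5]);st=r.get_state();A=np.radians(a)
Rc=R.from_rotvec(st["tool_rot"]).as_matrix();ty=np.array([np.cos(A),np.sin(A),0]);tz=np.array([0,0,-1.])
Rt=np.stack([np.cross(ty,tz),ty,tz],1)
print("d",(Rc.T@(np.array([x,y,z])-st["tool_pos"])/25).round(3),"w",(np.degrees(R.from_matrix(Rc.T@Rt).as_rotvec())/8).round(3),
 "pos",st["tool_pos"].round(1),"ya",np.degrees(np.arctan2(Rc[1,1],Rc[0,1])).round(2),"F",st["force"].round(1),"T",st["ft_torque"].round(2),"w",st["width"].round(3),"gf",round(float(st["gripper_force"]),1),"t",st["clock"],"q6",st["q"][5].round(2))
E
python3 g.py 588 -224.5 200 98
```

```text
Traceback (most recent call last):
  File "g.py", line 8, in <module>
    "pos",st["tool_pos"].round(1),"ya",np.degrees(np.arctan2(Rc[1,1],Rc[0,1])).round(2),"F",st["force"].round(1),"T",st["ft_torque"].round(2),"w",st["width"].round(3),"gf",round(float(st["gripper_force"]),1),"t",st["clock"],"q6",st["q"][5].round(2))
                                                                                                                                                  ^^^^^^^^^^^^^^^^^
AttributeError: 'float' object has no attribute 'round'
```

```bash
sed -i 's/st\["width"\].round(3)/round(float(st["width"]),3)/' g.py; python3 g.py 588 -224.5 200 98
```

```text
d [-25.171 -22.684   0.066] w [-0.011 -0.005 -3.412] pos [181.4 518.7 201. ] ya 70.71 F [-0.7 -0.2  0.6] T [-0.01 -0.03  0.  ] w 1.0 gf 0.0 t 0.1 q6 -0.2
```

Emit:
{"api": "arm_command", "payload": {"commands": [{"dx": -25.17, "dy": -22.68, "dz": 0, "wz": -3.41}, {"dx": -25.17, "dy": -22.68, "dz": 0, "wz": -3.41}, {"dx": -25.17, "dy": -22.68, "dz": 0, "wz": -3.41}, {"dx": -25.17, "dy": -22.68, "dz": 0, "wz": -3.41}, {"dx": -25.17, "dy": -22.68, "dz": 0, "wz": -3.41}, {"dx": -25.17, "dy": -22.68, "dz": 0, "wz": -3.41}, {"dx": -25.17, "dy": -22.68, "dz": 0, "wz": -3.41}, {"dx": -25.17, "dy": -22.68, "dz": 0, "wz": -3.41}, {"dx": -25.17, "dy": -22.68, "dz": 0, "wz": -3.41}, {"dx": -25.17, "dy": -22.68, "dz": 0, "wz": -3.41}, {"dx": -25.17, "dy": -22.68, "dz": 0, "wz": -3.41}, {"dx": -25.17, "dy": -22.68, "dz": 0, "wz": -3.41}, {"dx": -25.17, "dy": -22.68, "dz": 0, "wz": -3.41}, {"dx": -25.17, "dy": -22.68, "dz": 0, "wz": -3.41}, {"dx": -25.17, "dy": -22.68, "dz": 0, "wz": -3.41}, {"dx": -25.17, "dy": -22.68, "dz": 0, "wz": -3.41}, {"dx": -25.17, "dy": -22.68, "dz": 0, "wz": -3.41}, {"dx": -25.17, "dy": -22.68, "dz": 0, "wz": -3.41}, {"dx": -25.17, "dy": -22.68, "dz": 0, "wz": -3.41}, {"dx": -25.17, "dy": -22.68, "dz": 0, "wz": -3.41}]}}

```text
invalid input
```

```bash
python3 g.py 588 -224.5 28 98; python3 g.py 588 -224.5 110 98
```

```text
d [-25.173 -22.673   6.946] w [-0.011 -0.005 -3.412] pos [181.4 518.7 201. ] ya 70.71 F [-0.7 -0.2  0.6] T [-0.01 -0.03  0.  ] w 1.0 gf 0.0 t 0.1 q6 -0.2
d [-25.172 -22.678   3.666] w [-0.011 -0.005 -3.412] pos [181.4 518.7 201. ] ya 70.71 F [-0.7 -0.2  0.6] T [-0.01 -0.03  0.  ] w 1.0 gf 0.0 t 0.1 q6 -0.2
```

Emit:
{"api": "arm_command", "payload": {"commands": [{"dx": -2, "dy": -1.8, "dz": 0, "wx": 0, "wy": 0, "wz": -0.4, "jaw": 85}], "grip_force": 40}}

```text
clock: 0.2
tool_pos: [204.2, 477.9, 200.9]
tool_rot: [-0.431, -3.11, -0.002]
force: [0.6, -0.7, -0.3]
width: 0.994
gripper_force: 0.0
```

```bash
python3 g.py 588 -224.5 200 98
```

```text
d [-22.418 -22.86   -0.027] w [ 0.011 -0.01  -2.974] pos [204.2 477.9 200.9] ya 74.21 F [ 0.6 -0.7 -0.3] T [-0.06 -0.04 -0.02] w 0.994 gf 0.0 t 0.2 q6 -0.34
```

Emit:
{"api": "arm_command", "payload": {"commands": [{"dx": -22.42, "dy": -22.86, "dz": 0, "wx": 0, "wy": 0, "wz": -2.97, "jaw": 85}, {"dx": -22.42, "dy": -22.86, "dz": 0, "wx": 0, "wy": 0, "wz": -2.97, "jaw": 85}, {"dx": -22.42, "dy": -22.86, "dz": 0, "wx": 0, "wy": 0, "wz": -2.97, "jaw": 85}, {"dx": -22.42, "dy": -22.86, "dz": 0, "wx": 0, "wy": 0, "wz": -2.97, "jaw": 85}, {"dx": -22.42, "dy": -22.86, "dz": 0, "wx": 0, "wy": 0, "wz": -2.97, "jaw": 85}, {"dx": -22.42, "dy": -22.86, "dz": 0, "wx": 0, "wy": 0, "wz": -2.97, "jaw": 85}, {"dx": -22.42, "dy": -22.86, "dz": 0, "wx": 0, "wy": 0, "wz": -2.97, "jaw": 85}, {"dx": -22.42, "dy": -22.86, "dz": 0, "wx": 0, "wy": 0, "wz": -2.97, "jaw": 85}, {"dx": -22.42, "dy": -22.86, "dz": 0, "wx": 0, "wy": 0, "wz": -2.97, "jaw": 85}, {"dx": -22.42, "dy": -22.86, "dz": 0, "wx": 0, "wy": 0, "wz": -2.97, "jaw": 85}, {"dx": -22.42, "dy": -22.86, "dz": 0, "wx": 0, "wy": 0, "wz": -2.97, "jaw": 85}, {"dx": -22.42, "dy": -22.86, "dz": 0, "wx": 0, "wy": 0, "wz": -2.97, "jaw": 85}, {"dx": -22.42, "dy": -22.86, "dz": 0, "wx": 0, "wy": 0, "wz": -2.97, "jaw": 85}, {"dx": -22.42, "dy": -22.86, "dz": 0, "wx": 0, "wy": 0, "wz": -2.97, "jaw": 85}, {"dx": -22.42, "dy": -22.86, "dz": 0, "wx": 0, "wy": 0, "wz": -2.97, "jaw": 85}, {"dx": -22.42, "dy": -22.86, "dz": 0, "wx": 0, "wy": 0, "wz": -2.97, "jaw": 85}, {"dx": -22.42, "dy": -22.86, "dz": 0, "wx": 0, "wy": 0, "wz": -2.97, "jaw": 85}, {"dx": -22.42, "dy": -22.86, "dz": 0, "wx": 0, "wy": 0, "wz": -2.97, "jaw": 85}]}}

```text
clock: 2.0
tool_pos: [586.2, -232.2, 200.1]
tool_rot: [0.205, -3.134, -0.001]
force: [-0.7, 0.3, -0.4]
width: 0.997
gripper_force: 0.0
```

```bash
python3 g.py 588 -224.5 120 98; python3 g.py 588 -224.5 28 98
```

```text
d [-0.117  0.293  3.202] w [ 0.004 -0.01  -0.065] pos [ 586.2 -232.2  200.1] ya 97.48 F [-0.7  0.3 -0.4] T [0.02 0.02 0.03] w 0.997 gf 0.0 t 2.0 q6 -2.25
d [-0.122  0.291  6.882] w [ 0.004 -0.01  -0.065] pos [ 586.2 -232.2  200.1] ya 97.48 F [-0.7  0.3 -0.4] T [0.02 0.02 0.03] w 0.997 gf 0.0 t 2.0 q6 -2.25
```

Emit:
{"api": "arm_command", "payload": {"commands": [{"dx": -0.1, "dy": 0.3, "dz": 1.6, "wx": 0, "wy": 0, "wz": -0.06, "jaw": 85}, {"dx": -0.1, "dy": 0.3, "dz": 3.0, "wx": 0, "wy": 0, "wz": -0.06, "jaw": 85}, {"dx": -0.1, "dy": 0.3, "dz": 3.2, "wx": 0, "wy": 0, "wz": -0.06, "jaw": 85}, {"dx": -0.1, "dy": 0.3, "dz": 3.2, "wx": 0, "wy": 0, "wz": -0.06, "jaw": 85}]}}

```text
clock: 2.4
tool_pos: [586.3, -220.0, 121.0]
tool_rot: [0.224, -3.131, -0.003]
force: [0.1, -0.2, 0.6]
width: 0.992
gripper_force: 0.0
```

```bash
python3 g.py 588 -224.5 28 98; python3 - <<'E'
from h import *
for n in("scene","top"):
    s=vision.snapshot(n);cv2.imwrite(f"pics/{n}1.png",s["color"])
a=cv2.imread("pics/scene1.png")[100:220,110:270];b=cv2.imread("pics/top1.png")[150:230,260:360]
cv2.imwrite("pics/c2.png",np.vstack([cv2.resize(a,(640,300+180),interpolation=3)[:340],cv2.resize(b,(640,512),interpolation=3)[:255]]))
E
```

```text
d [-0.051 -0.195  3.719] w [ 0.015 -0.017  0.024] pos [ 586.3 -220.   121. ] ya 98.19 F [ 0.1 -0.2  0.6] T [-0.05 -0.01 -0.02] w 0.992 gf 0.0 t 2.4 q6 -2.25
```

View pics/c2.png

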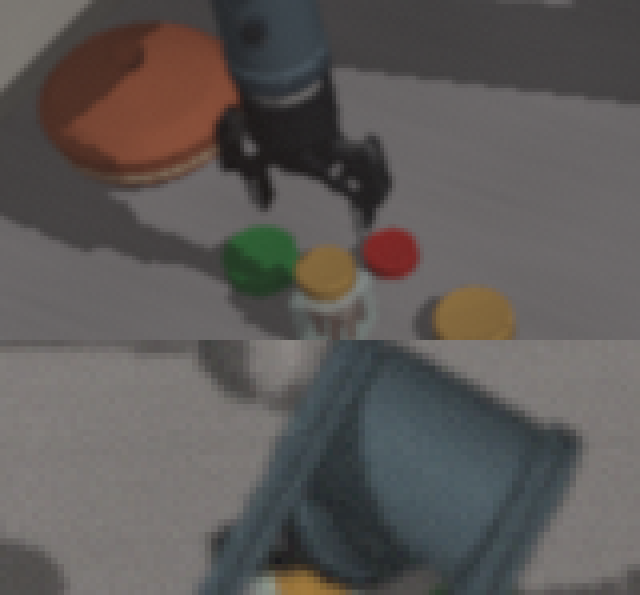

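The scene crop shows the gripper poised behind and above the jar lid (around (327,270)), with its fingers on either side and clear of the neighbouring lids. I'll descend now.

Emit:
{"api": "arm_command", "payload": {"commands": [{"dx": -0.05, "dy": -0.2, "dz": 1.0, "wx": 0, "wy": 0, "wz": 0, "jaw": 85}, {"dx": -0.05, "dy": -0.2, "dz": 2.0, "wx": 0, "wy": 0, "wz": 0, "jaw": 85}, {"dx": -0.05, "dy": -0.2, "dz": 3.0, "wx": 0, "wy": 0, "wz": 0, "jaw": 85}, {"dx": -0.05, "dy": -0.2, "dz": 3.6, "wx": 0, "wy": 0, "wz": 0, "jaw": 85}, {"dx": -0.05, "dy": -0.2, "dz": 3.7, "wx": 0, "wy": 0, "wz": 0, "jaw": 85}, {"dx": -0.05, "dy": -0.2, "dz": 3.7, "wx": 0, "wy": 0, "wz": 0, "jaw": 85}]}}

```text
clock: 3.1
tool_pos: [589.9, -226.6, 30.3]
tool_rot: [-0.223, 3.133, -0.001]
force: [0.3, 0.0, 0.1]
width: 0.999
gripper_force: 0.0
```

```bash
python3 g.py 588 -224.5 28 98
```

```text
d [0.065 0.094 0.09 ] w [-0.006  0.008  0.018] pos [ 589.9 -226.6   30.3] ya 98.15 F [0.3 0.  0.1] T [-0.04  0.02  0.  ] w 0.999 gf 0.0 t 3.1 q6 -2.26
```

Emit:
{"api": "arm_command", "payload": {"commands": [{"dx": 0.06, "dy": 0.08, "dz": 0.08, "wx": 0, "wy": 0, "wz": 0, "jaw": 75}, {"dx": 0.06, "dy": 0.08, "dz": 0.08, "wx": 0, "wy": 0, "wz": 0, "jaw": 66}, {"dx": 0.06, "dy": 0.08, "dz": 0.08, "wx": 0, "wy": 0, "wz": 0, "jaw": 62}, {"dx": 0.06, "dy": 0.08, "dz": 0.08, "wx": 0, "wy": 0, "wz": 0, "jaw": 50}, {"dx": 0.06, "dy": 0.08, "dz": 0.08, "wx": 0, "wy": 0, "wz": 0, "jaw": 50}, {"dx": 0.06, "dy": 0.08, "dz": 0.08, "wx": 0, "wy": 0, "wz": 0, "jaw": 50}, {"dx": 0.06, "dy": 0.08, "dz": 0.08, "wx": 0, "wy": 0, "wz": 0, "jaw": 50}, {"dx": 0.06, "dy": 0.08, "dz": 0.08, "wx": 0, "wy": 0, "wz": 0, "jaw": 50}], "grip_force": 40}}

```text
clock: 3.9
tool_pos: [587.9, -224.4, 28.5]
tool_rot: [-0.223, 3.133, -0.001]
force: [-1.7, 2.5, 6.0]
width: 0.68
gripper_force: 41.9
```

```bash
python3 g.py 588 -224.5 28 98
```

```text
d [-0.003 -0.005  0.022] w [-0.004  0.008  0.019] pos [ 587.9 -224.4   28.5] ya 98.15 F [-1.7  2.5  6. ] T [0.16 0.25 0.02] w 0.68 gf 41.9 t 3.9 q6 -2.25
```

Emit:
{"api": "arm_command", "payload": {"commands": [{"dx": 0, "dy": 0, "dz": -0.4, "wx": 0, "wy": 0, "wz": 0, "jaw": 50}, {"dx": 0, "dy": 0, "dz": -1.2, "wx": 0, "wy": 0, "wz": 0, "jaw": 50}, {"dx": 0, "dy": 0, "dz": -2.2, "wx": 0, "wy": 0, "wz": 0, "jaw": 50}, {"dx": 0, "dy": 0, "dz": -3.3, "wx": 0, "wy": 0, "wz": 0, "jaw": 50}, {"dx": 0, "dy": 0, "dz": -4.5, "wx": 0, "wy": 0, "wz": 0, "jaw": 50}, {"dx": 0, "dy": 0, "dz": -5.7, "wx": 0, "wy": 0, "wz": 0, "jaw": 50}, {"dx": 0, "dy": 0, "dz": -6.8, "wx": 0, "wy": 0, "wz": 0, "jaw": 50}, {"dx": 0, "dy": 0, "dz": -7.6, "wx": 0, "wy": 0, "wz": 0, "jaw": 50}, {"dx": 0, "dy": 0, "dz": -8.0, "wx": 0, "wy": 0, "wz": 0, "jaw": 50}, {"dx": 0, "dy": 0, "dz": -8.0, "wx": 0, "wy": 0, "wz": 0, "jaw": 50}]}}

```text
clock: 4.9
tool_pos: [587.9, -224.8, 228.6]
tool_rot: [-0.223, 3.132, -0.002]
force: [0.8, -0.0, -3.9]
width: 0.677
gripper_force: 44.3
```

```bash
python3 g.py 603.7 262.2 228 87.1
```

```text
d [-3.384 19.193 -0.   ] w [-0.009  0.014  1.38 ] pos [ 587.9 -224.8  228.6] ya 98.14 F [ 0.8 -0.  -3.9] T [ 0.   -0.03 -0.04] w 0.677 gf 44.3 t 4.9 q6 -2.26
```

Emit:
{"api": "arm_command", "payload": {"commands": [{"dx": -0.1, "dy": 0.5, "dz": 0, "wx": 0, "wy": 0, "wz": 0.05, "jaw": 50}, {"dx": -0.3, "dy": 1.5, "dz": 0, "wx": 0, "wy": 0, "wz": 0.1, "jaw": 50}, {"dx": -0.5, "dy": 2.7, "dz": 0, "wx": 0, "wy": 0, "wz": 0.2, "jaw": 50}, {"dx": -0.7, "dy": 4.0, "dz": 0, "wx": 0, "wy": 0, "wz": 0.3, "jaw": 50}, {"dx": -0.93, "dy": 5.3, "dz": 0, "wx": 0, "wy": 0, "wz": 0.4, "jaw": 50}, {"dx": -1.16, "dy": 6.6, "dz": 0, "wx": 0, "wy": 0, "wz": 0.5, "jaw": 50}, {"dx": -1.4, "dy": 7.9, "dz": 0, "wx": 0, "wy": 0, "wz": 0.6, "jaw": 50}, {"dx": -1.62, "dy": 9.2, "dz": 0, "wx": 0, "wy": 0, "wz": 0.7, "jaw": 50}, {"dx": -1.85, "dy": 10.5, "dz": 0, "wx": 0, "wy": 0, "wz": 0.8, "jaw": 50}, {"dx": -2.08, "dy": 11.8, "dz": 0, "wx": 0, "wy": 0, "wz": 0.9, "jaw": 50}, {"dx": -2.31, "dy": 13.1, "dz": 0, "wx": 0, "wy": 0, "wz": 1.0, "jaw": 50}, {"dx": -2.54, "dy": 14.4, "dz": 0, "wx": 0, "wy": 0, "wz": 1.1, "jaw": 50}, {"dx": -2.77, "dy": 15.7, "dz": 0, "wx": 0, "wy": 0, "wz": 1.2, "jaw": 50}, {"dx": -3.0, "dy": 17.0, "dz": 0, "wx": 0, "wy": 0, "wz": 1.3, "jaw": 50}, {"dx": -3.2, "dy": 18.1, "dz": 0, "wx": 0, "wy": 0, "wz": 1.38, "jaw": 50}, {"dx": -3.32, "dy": 18.8, "dz": 0, "wx": 0, "wy": 0, "wz": 1.38, "jaw": 50}, {"dx": -3.38, "dy": 19.19, "dz": 0, "wx": 0, "wy": 0, "wz": 1.38, "jaw": 50}, {"dx": -3.38, "dy": 19.19, "dz": 0, "wx": 0, "wy": 0, "wz": 1.38, "jaw": 50}, {"dx": -3.38, "dy": 19.19, "dz": 0, "wx": 0, "wy": 0, "wz": 1.38, "jaw": 50}]}}

```text
clock: 6.8
tool_pos: [603.0, 261.4, 226.8]
tool_rot: [-0.08, -3.14, 0.002]
force: [-0.3, -0.7, -4.6]
width: 0.681
gripper_force: 44.3
```

```bash
python3 g.py 603.7 262.2 128 87.1;python3 - <<'E'
from m import *
D={}
for n in("scene","top"):
    s=vision.snapshot(n);cv2.imwrite(f"pics/{n}2.png",s["color"]);P=pts(s);x,y,z=P[...,0],P[...,1],P[...,2]
    hsv=cv2.cvtColor(s["color"],cv2.COLOR_BGR2HSV)
    m=(hsv[...,0]>10)&(hsv[...,0]<28)&(hsv[...,1]>110)&(hsv[...,2]>50)&(y>150)&(z>150)
    print(n,"cap",m.sum(),np.nanmean(P[m],0).round(1))
    q=P[(np.hypot(x-603,y-262)<55)&(z>192)&(z<260)];print(len(q),np.nanmean(q,0).round(1))
    k=P[(np.hypot(x-603,y-262)<60)&(z>180)];print(n,"lowest held z",np.nanpercentile(k[:,2],[1,5]).round(1))
    np.savez(n+"2.npz",**s)
E
```

```text
d [-0.027  0.036  3.951] w [-0.008 -0.005 -0.002] pos [603.  261.4 226.8] ya 87.08 F [-0.3 -0.7 -4.6] T [ 0.02 -0.04 -0.  ] w 0.681 gf 44.3 t 6.8 q6 -1.28
scene cap 232 [609.1 260.8 290.4]
273 [629.  262.6 231.8]
scene lowest held z [213.7 259.7]
top cap 0 [nan nan nan]
22 [581.5 239.3 236. ]
top lowest held z [246.3 350.8]<stdin>:7: RuntimeWarning: Mean of empty slice
```

```bash
python3 - <<'E'
from h import *
A=np.radians(-2.9);u=np.array([np.cos(A),np.sin(A)]);v=np.array([-u[1],u[0]])
for n,c,lo,hi,a in(("scene0",(588,-224.5),12,62,8.1),("scene2",(603,261.4),205,262,-2.9)):
    s=dict(np.load(n+".npz"));P=pts(s);A=np.radians(a);u=np.array([np.cos(A),np.sin(A)]);v=np.array([-u[1],u[0]])
    d=P[...,:2]-c;a_=d@u;b_=d@v;z=P[...,2]
    m=(z>lo)&(z<hi)&(abs(b_)<24)&(a_>10)&(a_<45);print(n,"+x face",m.sum(),np.median(a_[m]).round(2),a_[m].std().round(1),np.percentile(z[m],[2,50,98]).round(0))
    for h in np.linspace(lo,hi,5)[:-1]:
        mm=m&(z>=h)&(z<h+13);print("  ",h,mm.sum(),np.median(a_[mm]).round(1))
img=dict(np.load("scene2.npz"))["color"][130:260,240:400]
cv2.imwrite("pics/c3.png",cv2.convertScaleAbs(cv2.resize(img,(720,585),interpolation=3),alpha=1.6))
E
```

```text
scene0 +x face 99 28.6 2.0 [15. 39. 61.]
   12.0 25 28.3
   24.5 27 28.3
   37.0 22 29.2
   49.5 29 28.5
scene2 +x face 209 28.29 2.0 [208. 238. 262.]
   205.0 42 28.4
   219.25 45 28.3
   233.5 47 28.8
   247.75 53 27.9
```

View pics/c3.png

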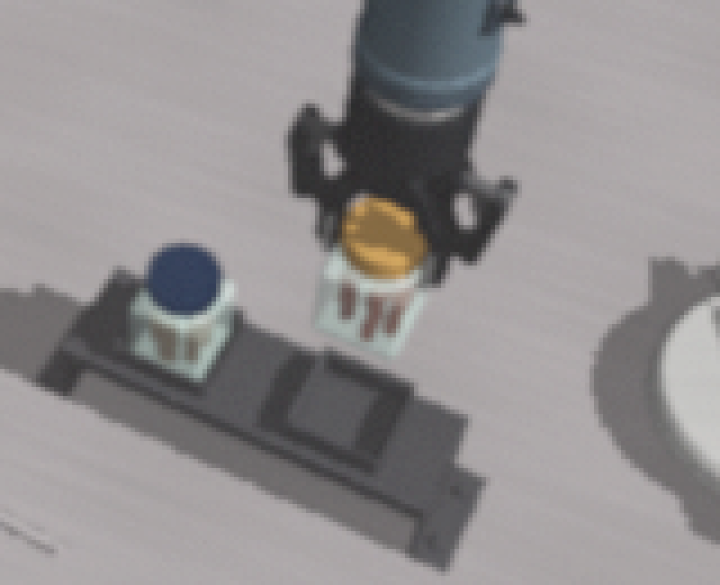

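The crop shows the jar held upright over the empty pocket, jar at about (370,310) and pocket at about (335,400). Descending to just above the fence.

Emit:
{"api": "arm_command", "payload": {"commands": [{"dx": -0.05, "dy": 0.04, "dz": 0.5, "wx": 0, "wy": 0, "wz": 0, "jaw": 50}, {"dx": -0.07, "dy": 0.04, "dz": 1.3, "wx": 0, "wy": 0, "wz": 0, "jaw": 50}, {"dx": -0.07, "dy": 0.04, "dz": 2.2, "wx": 0, "wy": 0, "wz": 0, "jaw": 50}, {"dx": -0.07, "dy": 0.04, "dz": 3.1, "wx": 0, "wy": 0, "wz": 0, "jaw": 50}, {"dx": -0.07, "dy": 0.04, "dz": 3.7, "wx": 0, "wy": 0, "wz": 0, "jaw": 50}, {"dx": -0.07, "dy": 0.04, "dz": 3.95, "wx": 0, "wy": 0, "wz": 0, "jaw": 50}, {"dx": -0.07, "dy": 0.04, "dz": 3.95, "wx": 0, "wy": 0, "wz": 0, "jaw": 50}, {"dx": -0.07, "dy": 0.04, "dz": 3.95, "wx": 0, "wy": 0, "wz": 0, "jaw": 50}]}}

```text
clock: 7.7
tool_pos: [605.6, 263.1, 129.1]
tool_rot: [0.08, 3.139, 0.0]
force: [-0.9, 0.1, -4.0]
width: 0.683
gripper_force: 44.3
```

```bash
python3 g.py 604.7 262.2 98.5 87.1;python3 - <<'E'
from h import *
s=vision.snapshot("scene");np.savez("scene3.npz",**s)
P=pts(s);A=np.radians(-2.9);u=np.array([np.cos(A),np.sin(A)]);v=np.array([-u[1],u[0]])
d=P[...,:2]-(603.7,262.2);a_=d@u;b_=d@v;z=P[...,2]
m=(z>102)&(z<158)&(abs(b_)<24)&(a_>10)&(a_<45);print("+x",m.sum(),np.median(a_[m]).round(1))
m=(z>102)&(z<158)&(abs(a_)<24)&(b_>10)&(b_<60);print("+y",m.sum(),np.median(b_[m]).round(1))
cv2.imwrite("pics/c4.png",cv2.convertScaleAbs(cv2.resize(s["color"][160:260,250:380],(780,600),interpolation=3),alpha=1.7))
E
```

```text
d [ 0.036 -0.038  1.225] w [ 0.002  0.008 -0.003] pos [605.6 263.1 129.1] ya 87.07 F [-0.9  0.1 -4. ] T [ 0.03 -0.06  0.01] w 0.683 gf 44.3 t 7.7 q6 -1.28
+x 146 30.6
+y 18 29.8
```

View pics/c4.png

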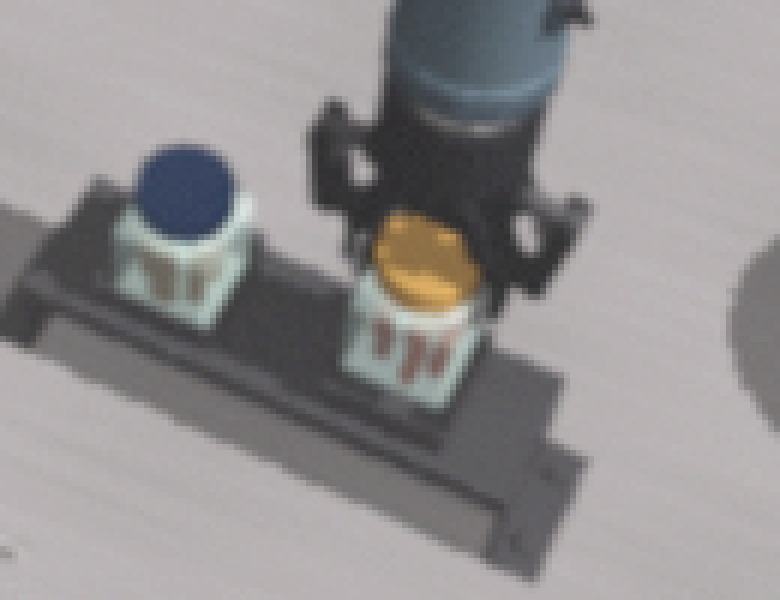

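The jar sits just above the pocket, centred to within about 1 mm. Lowering slowly.

Emit:
{"api": "arm_command", "payload": {"commands": [{"dx": 0.03, "dy": -0.03, "dz": 0.1, "wx": 0, "wy": 0, "wz": 0, "jaw": 50}, {"dx": 0.03, "dy": -0.03, "dz": 0.25, "wx": 0, "wy": 0, "wz": 0, "jaw": 50}, {"dx": 0.03, "dy": -0.03, "dz": 0.4, "wx": 0, "wy": 0, "wz": 0, "jaw": 50}, {"dx": 0.03, "dy": -0.03, "dz": 0.5, "wx": 0, "wy": 0, "wz": 0, "jaw": 50}, {"dx": 0.03, "dy": -0.03, "dz": 0.6, "wx": 0, "wy": 0, "wz": 0, "jaw": 50}, {"dx": 0.03, "dy": -0.03, "dz": 0.6, "wx": 0, "wy": 0, "wz": 0, "jaw": 50}]}}

```text
clock: 8.35
tool_pos: [603.8, 262.5, 112.8]
tool_rot: [-0.079, -3.14, 0.0]
force: [-0.3, 0.3, -4.7]
width: 0.679
gripper_force: 44.3
```

```bash
python3 g.py 604.7 262.2 98.5 87.1
```

```text
d [-0.035 -0.012  0.573] w [-0.002 -0.007  0.001] pos [603.8 262.5 112.8] ya 87.11 F [-0.3  0.3 -4.7] T [ 0.03 -0.04 -0.01] w 0.679 gf 44.3 t 8.35 q6 -1.28
```

Emit:
{"api": "arm_command", "payload": {"commands": [{"dx": -0.02, "dy": -0.01, "dz": 0.12, "wx": 0, "wy": 0, "wz": 0, "jaw": 50}, {"dx": -0.02, "dy": -0.01, "dz": 0.24, "wx": 0, "wy": 0, "wz": 0, "jaw": 50}, {"dx": -0.02, "dy": -0.01, "dz": 0.34, "wx": 0, "wy": 0, "wz": 0, "jaw": 50}, {"dx": -0.02, "dy": -0.01, "dz": 0.42, "wx": 0, "wy": 0, "wz": 0, "jaw": 50}, {"dx": -0.02, "dy": -0.01, "dz": 0.48, "wx": 0, "wy": 0, "wz": 0, "jaw": 50}, {"dx": -0.02, "dy": -0.01, "dz": 0.52, "wx": 0, "wy": 0, "wz": 0, "jaw": 50}, {"dx": -0.02, "dy": -0.01, "dz": 0.52, "wx": 0, "wy": 0, "wz": 0, "jaw": 50}]}}

```text
clock: 9.05
tool_pos: [604.6, 262.3, 100.3]
tool_rot: [-0.079, -3.14, 0.0]
force: [-0.2, -0.2, -5.0]
width: 0.68
gripper_force: 44.3
```

```bash
python3 g.py 604.7 262.2 98.5 87.1
```

```text
d [-0.004 -0.004  0.073] w [-0.001 -0.002  0.   ] pos [604.6 262.3 100.3] ya 87.1 F [-0.2 -0.2 -5. ] T [-0.   -0.03  0.01] w 0.68 gf 44.3 t 9.05 q6 -1.28
```

Still hanging free, with no contact. I'll creep down to contact.

Emit:
{"api": "arm_command", "payload": {"commands": [{"dx": 0, "dy": 0, "dz": 0.04, "wx": 0, "wy": 0, "wz": 0, "jaw": 50}, {"dx": 0, "dy": 0, "dz": 0.07, "wx": 0, "wy": 0, "wz": 0, "jaw": 50}, {"dx": 0, "dy": 0, "dz": 0.1, "wx": 0, "wy": 0, "wz": 0, "jaw": 50}, {"dx": 0, "dy": 0, "dz": 0.1, "wx": 0, "wy": 0, "wz": 0, "jaw": 50}]}}

```text
clock: 9.45
tool_pos: [605.0, 262.4, 98.7]
tool_rot: [0.079, 3.14, 0.0]
force: [-0.4, -0.1, -0.4]
width: 0.679
gripper_force: 44.9
```

```bash
python3 g.py 604.7 262.2 98.5 87.1
```

```text
d [ 0.01  -0.009  0.007] w [0.002 0.007 0.001] pos [605.  262.4  98.7] ya 87.11 F [-0.4 -0.1 -0.4] T [-0.1   0.18 -0.02] w 0.679 gf 44.9 t 9.45 q6 -1.28
```

Emit:
{"api": "arm_command", "payload": {"commands": [{"dx": 0, "dy": 0, "dz": 0.03, "wx": 0, "wy": 0, "wz": 0, "jaw": 50}, {"dx": 0, "dy": 0, "dz": 0.03, "wx": 0, "wy": 0, "wz": 0, "jaw": 50}, {"dx": 0, "dy": 0, "dz": 0.03, "wx": 0, "wy": 0, "wz": 0, "jaw": 50}, {"dx": 0, "dy": 0, "dz": 0.03, "wx": 0, "wy": 0, "wz": 0, "jaw": 61}, {"dx": 0, "dy": 0, "dz": 0.03, "wx": 0, "wy": 0, "wz": 0, "jaw": 66}, {"dx": 0, "dy": 0, "dz": 0.03, "wx": 0, "wy": 0, "wz": 0, "jaw": 75}, {"dx": 0, "dy": 0, "dz": 0, "wx": 0, "wy": 0, "wz": 0, "jaw": 80}, {"dx": 0, "dy": 0, "dz": 0, "wx": 0, "wy": 0, "wz": 0, "jaw": 80}]}}

```text
clock: 10.25
tool_pos: [604.8, 262.3, 97.9]
tool_rot: [0.08, 3.141, 0.0]
force: [0.2, 0.0, -0.7]
width: 0.934
gripper_force: 0.0
```

```bash
python3 g.py 604.7 262.2 141 87.1
```

```text
d [ 0.003 -0.005 -1.722] w [ 0.     0.001 -0.001] pos [604.8 262.3  97.9] ya 87.1 F [ 0.2  0.  -0.7] T [ 0.01 -0.09  0.03] w 0.934 gf 0.0 t 10.25 q6 -1.28
```

Emit:
{"api": "arm_command", "payload": {"commands": [{"dx": 0, "dy": 0, "dz": -0.4, "wx": 0, "wy": 0, "wz": 0, "jaw": 82}, {"dx": 0, "dy": 0, "dz": -1.0, "wx": 0, "wy": 0, "wz": 0, "jaw": 82}, {"dx": 0, "dy": 0, "dz": -1.5, "wx": 0, "wy": 0, "wz": 0, "jaw": 82}, {"dx": 0, "dy": 0, "dz": -1.7, "wx": 0, "wy": 0, "wz": 0, "jaw": 82}, {"dx": 0, "dy": 0, "dz": -1.72, "wx": 0, "wy": 0, "wz": 0, "jaw": 82}, {"dx": 0, "dy": 0, "dz": -1.72, "wx": 0, "wy": 0, "wz": 0, "jaw": 82}]}}

```text
clock: 10.85
tool_pos: [604.5, 262.3, 140.9]
tool_rot: [-0.079, -3.14, 0.0]
force: [0.3, -0.4, 0.6]
width: 0.958
gripper_force: 0.0
```

```bash
python3 g.py 604.7 262.2 141 87.1;python3 - <<'E'
from h import *
s=vision.snapshot("scene");np.savez("scene4.npz",**s)
P=pts(s);A=np.radians(-2.9);u=np.array([np.cos(A),np.sin(A)]);v=np.array([-u[1],u[0]])
for lab,c in(("jar",(603.7,262.2)),("blue",(603.7-136*np.sin(-A),262.2-136*np.cos(A)))):
    d=P[...,:2]-c;a_=d@u;b_=d@v;z=P[...,2]
    m=(z>100)&(z<132)&(abs(b_)<24)&(a_>10)&(a_<45);print(lab,"+x",m.sum(),np.median(a_[m]).round(1))
    m=(z>100)&(z<132)&(abs(a_)<24)&(b_>10)&(b_<50);print(lab,"+y",m.sum(),np.median(b_[m]).round(1))
    m=(z>136)&(z<180)&(np.hypot(a_,b_)<36);hsv=cv2.cvtColor(s["color"],cv2.COLOR_BGR2HSV);m&=hsv[...,1]>110;print(lab,"lid",m.sum(),np.median(a_[m]).round(1),np.median(b_[m]).round(1),np.percentile(z[m],[50,90]).round(1))
cv2.imwrite("pics/c5.png",cv2.convertScaleAbs(cv2.resize(s["color"][150:250,250:380],(780,600),interpolation=3),alpha=1.7))
E
```

```text
d [-0.007 -0.003 -0.006] w [-0.    -0.001  0.   ] pos [604.5 262.3 140.9] ya 87.1 F [ 0.3 -0.4  0.6] T [0.   0.01 0.03] w 0.958 gf 0.0 t 10.85 q6 -1.28
jar +x 90 29.8
jar +y 19 29.3
jar lid 204 5.7 2.3 [162.2 164.7]
blue +x 83 28.2
blue +y 35 29.5
blue lid 7 18.6 13.6 [156.1 162.4]
```

View pics/c5.png

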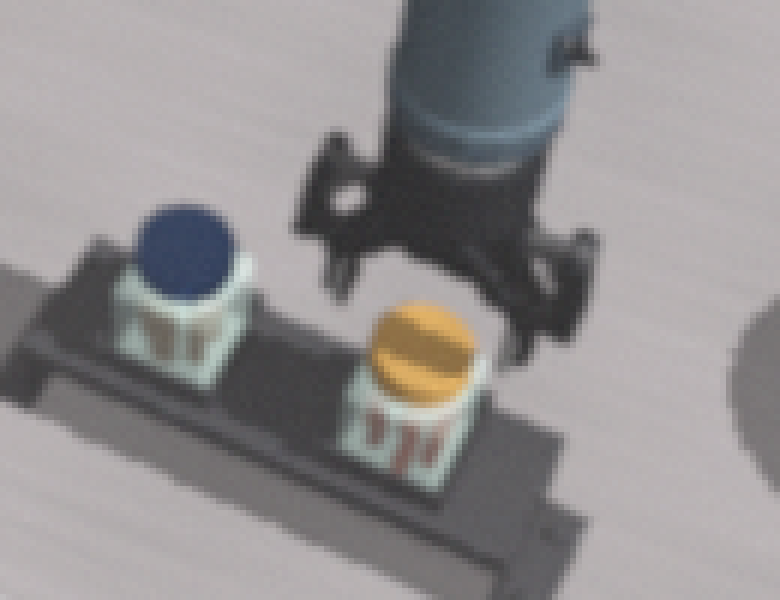

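The jar is seated with its lid top measured at about 163 mm, level with the blue jar, and the open fingers straddle the lid. Gripping the lid.

Emit:
{"api": "arm_command", "payload": {"commands": [{"dx": 0, "dy": 0, "dz": 0, "wx": 0, "wy": 0, "wz": 0, "jaw": 70}, {"dx": 0, "dy": 0, "dz": 0, "wx": 0, "wy": 0, "wz": 0, "jaw": 62}, {"dx": 0, "dy": 0, "dz": 0, "wx": 0, "wy": 0, "wz": 0, "jaw": 58}, {"dx": 0, "dy": 0, "dz": 0, "wx": 0, "wy": 0, "wz": 0, "jaw": 54}, {"dx": 0, "dy": 0, "dz": 0, "wx": 0, "wy": 0, "wz": 0, "jaw": 45}, {"dx": 0, "dy": 0, "dz": 0, "wx": 0, "wy": 0, "wz": 0, "jaw": 45}, {"dx": 0, "dy": 0, "dz": 0, "wx": 0, "wy": 0, "wz": 0, "jaw": 45}, {"dx": 0, "dy": 0, "dz": 0, "wx": 0, "wy": 0, "wz": 0, "jaw": 45}], "grip_force": 70}}

```text
clock: 11.7
tool_pos: [604.7, 262.3, 141.0]
tool_rot: [0.079, 3.141, 0.0]
force: [0.3, 1.2, -0.6]
width: 0.527
gripper_force: 0.0
```

```bash
python3 g.py 604.7 262.2 141 87.1
```

```text
d [-0.    -0.005 -0.   ] w [0.    0.001 0.   ] pos [604.7 262.3 141. ] ya 87.1 F [ 0.3  1.2 -0.6] T [-0.06  0.01  0.04] w 0.527 gf 0.0 t 11.7 q6 -1.28
```

```bash
python3 - <<'E'
from h import *
s=vision.snapshot("scene");np.savez("scene5.npz",**s)
P=pts(s);hsv=cv2.cvtColor(s["color"],cv2.COLOR_BGR2HSV)
m=(hsv[...,0]>10)&(hsv[...,0]<28)&(hsv[...,1]>110)&(P[...,1]>150);print(m.sum(),np.nanmean(P[m],0).round(1),np.nanpercentile(P[m][:,2],[5,50,95]))
cv2.imwrite("pics/c6.png",cv2.convertScaleAbs(cv2.resize(s["color"][160:240,270:374],(780,600),interpolation=3),alpha=2))
E
```

```text
197 [609.5 263.  161.7] [154.95820161 161.73850846 165.39345008]
```

View pics/c6.png

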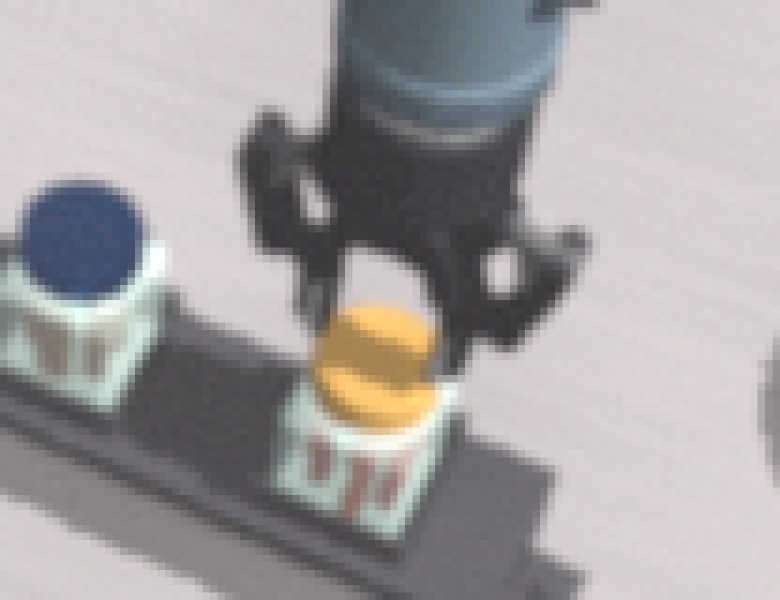

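```bash
python3 - <<'E'
from h import *
s=dict(np.load("scene5.npz"));st=r.get_state();T=s["world_to_cam"];K=s["mtx"]
Rm=R.from_rotvec(st["tool_rot"]).as_matrix()
def pr(p):
    c=T[:3,:3]@p+T[:3,3];q=K@c;q=q[:2]/q[2];return ((q-[270,160])*7.5).round(0)
t=st["tool_pos"];print(t)
for z in(141,145,150,155,163,170):
    for w in(22.5,27.5):print(z,w,[pr(np.array([t[0],t[1],z])+Rm[:,1]*k*w).tolist() for k in(-1,1)],end=" ")
    print()
print("lid top c",pr(np.array([604,262.3,163])))
for z in (143,150,160):print("front of pads",z,[pr(np.array([t[0],t[1],z])+Rm[:,1]*k*22.5-Rm[:,0]*11).tolist() for k in(-1,1)])
P=pts(s);hsv=cv2.cvtColor(s["color"],cv2.COLOR_BGR2HSV);d=P[...,:2]-t[:2]
m=(hsv[...,2]<60)&(np.hypot(d[...,0],d[...,1])<75)&(P[...,2]>120)&(P[...,2]<260)
b=(P-t)@Rm[:,1];a=(P-t)@Rm[:,0]
for z0 in range(140,240,8):
    mm=m&(P[...,2]>=z0)&(P[...,2]<z0+8)
    if mm.sum():print(z0,mm.sum(),"b+",np.percentile(b[mm&(b>0)],[5,95]).round(0) if (mm&(b>0)).any() else "","b-",np.percentile(b[mm&(b<0)],[5,95]).round(0) if (mm&(b<0)).any() else "","a",np.median(a[mm]).round(0))
E
```

```text
[604.67942943 262.32734539 140.98712489]
141 22.5 [[318.0, 361.0], [419.0, 404.0]] 141 27.5 [[307.0, 356.0], [430.0, 409.0]] 
145 22.5 [[319.0, 356.0], [420.0, 399.0]] 145 27.5 [[308.0, 351.0], [432.0, 404.0]] 
150 22.5 [[320.0, 349.0], [422.0, 392.0]] 150 27.5 [[309.0, 344.0], [433.0, 397.0]] 
155 22.5 [[321.0, 342.0], [424.0, 385.0]] 155 27.5 [[310.0, 338.0], [435.0, 390.0]] 
163 22.5 [[324.0, 331.0], [426.0, 374.0]] 163 27.5 [[312.0, 327.0], [438.0, 379.0]] 
170 22.5 [[325.0, 322.0], [429.0, 365.0]] 170 27.5 [[314.0, 317.0], [440.0, 370.0]] 
lid top c [375. 351.]
front of pads 143 [[308.0, 378.0], [409.0, 421.0]]
front of pads 150 [[310.0, 369.0], [412.0, 412.0]]
front of pads 160 [[312.0, 355.0], [415.0, 399.0]]
156 1 b+  b- [-25. -25.] a 6.0
164 1 b+  b- [-25. -25.] a 1.0
172 2 b+  b- [-25. -24.] a -0.0
180 6 b+ [30. 33.] b- [-31. -24.] a -9.0
188 14 b+ [28. 35.] b- [-32. -24.] a -8.0
196 12 b+ [28. 34.] b- [-32. -24.] a -9.0
204 10 b+ [28. 34.] b- [-32. -24.] a -9.0
212 21 b+ [27. 45.] b- [-44. -27.] a -12.0
220 68 b+ [28. 48.] b- [-49. -28.] a -6.0
228 33 b+ [27. 54.] b- [-51. -28.] a -11.0
236 43 b+ [22. 55.] b- [-55. -18.] a -12.0
```

The fingers line up with the lid's edges at roughly ±27 mm, but the pad force reads 0 and the opening 45 mm. I'll command a narrower opening to settle which is right.

Emit:
{"api": "arm_command", "payload": {"commands": [{"dx": 0, "dy": 0, "dz": 0, "wx": 0, "wy": 0, "wz": 0, "jaw": 42}, {"dx": 0, "dy": 0, "dz": 0, "wx": 0, "wy": 0, "wz": 0, "jaw": 42}]}}

```text
clock: 11.95
tool_pos: [604.7, 262.4, 141.0]
tool_rot: [0.079, 3.141, 0.0]
force: [-1.2, -0.9, 0.4]
width: 0.49
gripper_force: 0.0
```

```bash
python3 g.py 604.7 262.2 141 87.1; python3 - <<'E'
from h import *
s=vision.snapshot("scene");np.savez("scene6.npz",**s)
a=s["color"].astype(int);b=np.load("scene5.npz")["color"].astype(int);c=np.load("scene4.npz")["color"].astype(int)
d=abs(a-b).max(-1);print("changed px",(d[160:240,270:374]>40).sum(),np.argwhere(d[160:240,270:374]>40)[:12].tolist())
P=pts(s);hsv=cv2.cvtColor(s["color"],cv2.COLOR_BGR2HSV);m=(hsv[...,0]>10)&(hsv[...,0]<28)&(hsv[...,1]>110)&(P[...,1]>150);print(np.nanmean(P[m],0).round(1))
E
```

```text
d [-0.001 -0.006 -0.001] w [0.    0.    0.001] pos [604.7 262.4 141. ] ya 87.11 F [-1.2 -0.9  0.4] T [-0.01  0.03 -0.07] w 0.49 gf 0.0 t 11.95 q6 -1.28
changed px 0 []
[609.4 262.7 161.2]
```

```bash
python3 - <<'E'
from h import *
A=np.radians(87.1);ty=np.array([np.cos(A),np.sin(A),0])
for n,t in(("scene3",(605.2,262.6,129)),("scene4",(604.6,262.3,141)),("scene5",(604.7,262.3,141)),("scene6",(604.7,262.3,141))):
    s=dict(np.load(n+".npz"));P=pts(s)-np.array(t);hsv=cv2.cvtColor(s["color"],cv2.COLOR_BGR2HSV);b=P@ty
    m=(hsv[...,2]<60)&(np.hypot(P[...,0],P[...,1])<80)
    for z0,z1 in((8,30),(30,45),(45,62),(62,75)):
        mm=m&(P[...,2]>z0)&(P[...,2]<z1);p=b[mm&(b>5)];q=b[mm&(b<-5)]
        print(n,z0,"+",len(p),np.percentile(p,[3,15,50,97]).round(1) if len(p) else"","-",len(q),np.percentile(q,[3,50,85,97]).round(1) if len(q) else "")
E
```

```text
scene3 8 + 0  - 6 [-30.5 -27.7 -26.  -25.3]
scene3 30 + 3 [37.5 38.1 39.8 40.9] - 4 [-30.2 -29.7 -28.7 -28.2]
scene3 45 + 8 [35.  35.9 38.2 41.4] - 13 [-38.9 -32.4 -30.  -29.7]
scene3 62 + 9 [30.1 31.9 34.6 44. ] - 10 [-37.4 -30.9 -27.6 -26.2]
scene4 8 + 0  - 0 
scene4 30 + 0  - 0 
scene4 45 + 6 [46.9 48.  49.6 52.5] - 11 [-51.4 -42.7 -42.3 -42.1]
scene4 62 + 8 [45.1 45.9 48.7 52.7] - 13 [-51.  -44.9 -42.1 -41.7]
scene5 8 + 0  - 1 [-25.2 -25.2 -25.2 -25.2]
scene5 30 + 1 [29.8 29.8 29.8 29.8] - 6 [-30.5 -24.3 -23.9 -23.7]
scene5 45 + 10 [28.  28.4 31.3 34.6] - 16 [-32.9 -24.9 -23.8 -23.6]
scene5 62 + 9 [27.2 28.  33.3 39.3] - 12 [-41.4 -26.3 -24.3 -23.5]
scene6 8 + 0  - 0 
scene6 30 + 3 [25.9 26.1 26.8 29. ] - 6 [-30.3 -22.9 -22.7 -22.7]
scene6 45 + 9 [27.8 28.2 30.6 33.5] - 18 [-32.8 -24.5 -22.4 -22. ]
scene6 62 + 6 [24.6 25.5 28.9 34.1] - 11 [-37.3 -26.1 -23.1 -22.4]
```

```bash
python3 - <<'E'
from h import *
s=dict(np.load("scene4.npz"));T=s["world_to_cam"];K=s["mtx"];A=np.radians(87.1);ty=np.array([np.cos(A),np.sin(A),0])
def pr(p):
    c=T[:3,:3]@p+T[:3,3];q=K@c;return (((q[:2]/q[2])-[250,150])*6).round(0)
for z in(141,154,160,166,172,178,184):print(z,[pr(np.array([604.6,262.3,z])+ty*b).tolist() for b in(-45,45)])
g=s["color"].max(-1);P=pts(s)
print(g[188:206,300:314]);print(P[188:206,300:314,2].round(0).astype(int))
print(r.get_state()["q"].round(3))
E
```

```text
141 [[335.0, 332.0], [496.0, 401.0]]
154 [[337.0, 318.0], [500.0, 387.0]]
160 [[338.0, 311.0], [502.0, 380.0]]
166 [[339.0, 305.0], [504.0, 374.0]]
172 [[340.0, 298.0], [506.0, 367.0]]
178 [[341.0, 291.0], [507.0, 360.0]]
184 [[342.0, 284.0], [509.0, 354.0]]
[[ 41  36  36  32  32  34  32  33  32  30  32  32  32  31]
 [ 71  67  62  48  35  30  30  30  30  31  31  31  30  31]
 [ 99  99  94  77  49  31  29  31  30  31  29  31  30  32]
 [107 108 107  91  61  36  29  30  30  28  33  37  41  52]
 [108 109 108 100  70  39  32  36  32  36  53  65  73  88]
 [109 109 109 101  70  42  43  47  37  49  82  96  99 103]
 [109 109 107  95  66  46  52  48  36  51  88 105 106 106]
 [109 109 107  91  61  47  54  46  38  57  91 104 106 105]
 [109 108 105  86  58  49  55  45  44  74  98 106 106 106]
 [109 109 105  89  62  54  53  44  58  87 104 106 106 106]
 [108 107 107  99  85  68  54  49  75  98 105 106 105 105]
 [106 108 107 106  98  79  60  61  88 104 108 106 106 105]
 [106 106 106 106 103  92  78  81  98 104 106 107 106 106]
 [107 106 107 106 106 103  98  99 103 106 105 106 105 104]
 [106 107 107 1
[... 628 characters left out ...]
4  -5]
 [ -1  -3   1  -4 202 209 210 216 199 189  -2  -1  -3   0]
 [ -2  -2   2 195 195 203 208 207 193  -3  -1  -6   1   1]
 [  0  -4   1  -7 193 199 199 200 186   0   4  -2  -5  -1]
 [ -4  -3   2   0  -2 192 195 194   2  -2   1   0   0  -2]
 [ -2   0   1  -4  -2 186 191 186   3  -2   3  -3  -3   0]
 [ -3   1   0  -1  -3  -4 187   3  -1  -1   3  -2   0  -3]
 [ -2  -2  -3  -4  -4  -1   1   0   1  -3  -2   1  -2  -3]
 [  0  -3   2  -2  -2  -2   0  -2   2   0   0  -1   3  -3]
 [ -6  -2  -4  -6   2  -4   2  -1   1   2   0   1   2 161]
 [ 72  67  -1  -1   1  -1  -4  -2  -1  -3   3  -9 163 163]
 [ 69  68  69  69  -2  -2   2  -1   2  -2  -4  -1 164 164]]
[ 0.24   0.494  1.336  0.     1.312 -1.28 ]
```

Depth shows the open fingertips are at about z≈182 with TCP reading 141. They sit roughly 27 mm higher than nominal, so they closed above the lid. I'll reopen and go down about 25 mm.

Emit:
{"api": "arm_command", "payload": {"commands": [{"dx": 0, "dy": 0, "dz": 0, "wx": 0, "wy": 0, "wz": 0, "jaw": 84}, {"dx": 0, "dy": 0, "dz": 0, "wx": 0, "wy": 0, "wz": 0, "jaw": 84}, {"dx": 0, "dy": 0, "dz": 0, "wx": 0, "wy": 0, "wz": 0, "jaw": 84}, {"dx": 0, "dy": 0, "dz": 0, "wx": 0, "wy": 0, "wz": 0, "jaw": 84}, {"dx": 0, "dy": 0, "dz": 0.3, "wx": 0, "wy": 0, "wz": 0, "jaw": 84}, {"dx": 0, "dy": 0, "dz": 0.6, "wx": 0, "wy": 0, "wz": 0, "jaw": 84}, {"dx": 0, "dy": 0, "dz": 0.9, "wx": 0, "wy": 0, "wz": 0, "jaw": 84}, {"dx": 0, "dy": 0, "dz": 1.0, "wx": 0, "wy": 0, "wz": 0, "jaw": 84}, {"dx": 0, "dy": 0, "dz": 1.0, "wx": 0, "wy": 0, "wz": 0, "jaw": 84}]}}

```text
clock: 12.9
tool_pos: [604.1, 262.2, 114.9]
tool_rot: [-0.079, -3.139, 0.001]
force: [-0.5, -0.5, 0.8]
width: 0.983
gripper_force: 0.0
```

```bash
python3 g.py 604.7 262.2 116 87.1;python3 - <<'E'
from h import *
s=vision.snapshot("scene");np.savez("scene7.npz",**s);P=pts(s);st=r.get_state();t=st["tool_pos"]
A=np.radians(87.1);ty=np.array([np.cos(A),np.sin(A),0]);b=(P-t)@ty
for sg in(-1,1):
    m=(s["color"].max(-1)<75)&(b*sg>36)&(b*sg<62)&(abs(P[...,0]-t[0])<35)&(P[...,2]>105);print(sg,m.sum(),np.sort(P[m][:,2])[:8].round(0))
cv2.imwrite("pics/c7.png",cv2.convertScaleAbs(cv2.resize(s["color"][160:240,270:374],(780,600),interpolation=3),alpha=2))
E
```

```text
d [-0.023  0.003 -0.045] w [-0.004 -0.013  0.   ] pos [604.1 262.2 114.9] ya 87.1 F [-0.5 -0.5  0.8] T [ 0.02  0.04 -0.02] w 0.983 gf 0.0 t 12.9 q6 -1.28
-1 216 [160. 161. 163. 165. 167. 168. 170. 171.]
1 453 [160. 161. 162. 163. 165. 166. 168. 169.]
```

View pics/c7.png

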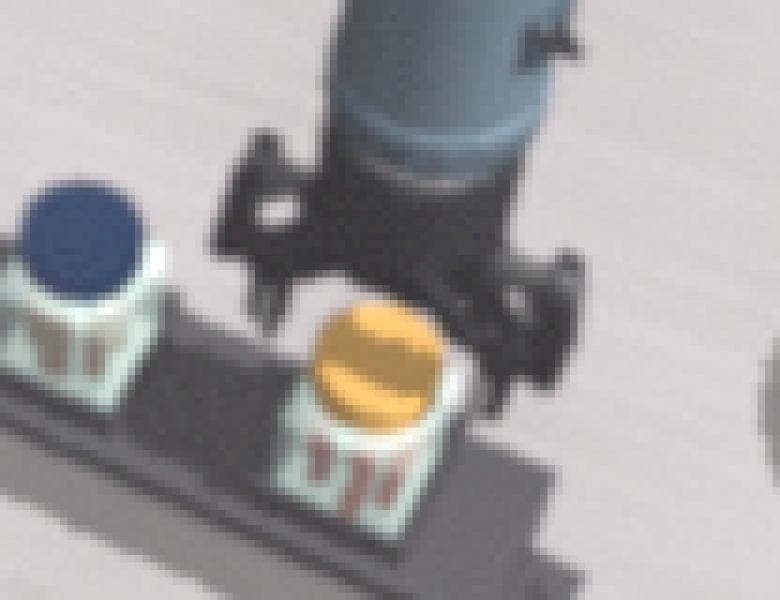

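The tips straddle the lid at about z 158 when open, so they should be at about 148 once closed. I'll go slightly lower and grip.

Emit:
{"api": "arm_command", "payload": {"commands": [{"dx": -0.02, "dy": 0, "dz": 0.13, "wx": 0, "wy": 0, "wz": 0, "jaw": 76}, {"dx": -0.02, "dy": 0, "dz": 0.13, "wx": 0, "wy": 0, "wz": 0, "jaw": 66}, {"dx": -0.02, "dy": 0, "dz": 0.13, "wx": 0, "wy": 0, "wz": 0, "jaw": 60}, {"dx": -0.02, "dy": 0, "dz": 0.13, "wx": 0, "wy": 0, "wz": 0, "jaw": 56}, {"dx": -0.02, "dy": 0, "dz": 0.13, "wx": 0, "wy": 0, "wz": 0, "jaw": 45}, {"dx": -0.02, "dy": 0, "dz": 0.13, "wx": 0, "wy": 0, "wz": 0, "jaw": 45}, {"dx": -0.02, "dy": 0, "dz": 0.13, "wx": 0, "wy": 0, "wz": 0, "jaw": 45}, {"dx": -0.02, "dy": 0, "dz": 0.13, "wx": 0, "wy": 0, "wz": 0, "jaw": 45}], "grip_force": 70}}

```text
clock: 13.75
tool_pos: [605.6, 263.0, 113.7]
tool_rot: [0.079, 3.139, 0.002]
force: [0.0, 2.9, 6.0]
width: 0.621
gripper_force: 73.0
```

```bash
python3 g.py 604.7 262.2 116 87.1
```

```text
d [ 0.034 -0.035 -0.092] w [0.009 0.011 0.002] pos [605.6 263.  113.7] ya 87.12 F [0.  2.9 6. ] T [ 0.57  0.16 -0.05] w 0.621 gf 73.0 t 13.75 q6 -1.28
```

Emit:
{"api": "arm_command", "payload": {"commands": [{"dx": 0, "dy": 0, "dz": 0, "wx": 0, "wy": 0, "wz": -0.3, "jaw": 45}, {"dx": 0, "dy": 0, "dz": 0, "wx": 0, "wy": 0, "wz": -0.8, "jaw": 45}, {"dx": 0, "dy": 0, "dz": 0, "wx": 0, "wy": 0, "wz": -1.3, "jaw": 45}, {"dx": 0, "dy": 0, "dz": -0.01, "wx": 0, "wy": 0, "wz": -1.8, "jaw": 45}, {"dx": 0, "dy": 0, "dz": -0.01, "wx": 0, "wy": 0, "wz": -2.3, "jaw": 45}, {"dx": 0, "dy": 0, "dz": -0.02, "wx": 0, "wy": 0, "wz": -2.8, "jaw": 45}, {"dx": 0, "dy": 0, "dz": -0.02, "wx": 0, "wy": 0, "wz": -3.3, "jaw": 45}]}}

```text
clock: 14.45
tool_pos: [605.1, 263.3, 113.9]
tool_rot: [-0.643, 3.074, 0.003]
force: [-2.0, 4.3, 5.2]
width: 0.614
gripper_force: 72.9
```

```bash
python3 g.py 604.7 262.2 114 163
```

```text
d [ 0.033 -0.033 -0.003] w [ 6.000e-03  1.200e-02 -6.171e+00] pos [605.1 263.3 113.9] ya 113.64 F [-2.   4.3  5.2] T [ 0.75  0.36 -0.24] w 0.614 gf 72.9 t 14.45 q6 -1.74
```

Emit:
{"api": "arm_command", "payload": {"commands": [{"dx": 0, "dy": 0, "dz": -0.01, "wx": 0, "wy": 0, "wz": -0.5, "jaw": 45}, {"dx": 0, "dy": 0, "dz": -0.02, "wx": 0, "wy": 0, "wz": -1.0, "jaw": 45}, {"dx": 0, "dy": 0, "dz": -0.02, "wx": 0, "wy": 0, "wz": -1.5, "jaw": 45}, {"dx": 0, "dy": 0, "dz": -0.03, "wx": 0, "wy": 0, "wz": -2.0, "jaw": 45}, {"dx": 0, "dy": 0, "dz": -0.03, "wx": 0, "wy": 0, "wz": -2.5, "jaw": 45}, {"dx": 0, "dy": 0, "dz": -0.04, "wx": 0, "wy": 0, "wz": -3.0, "jaw": 45}]}}

```text
clock: 15.05
tool_pos: [604.7, 263.2, 114.5]
tool_rot: [-1.269, 2.873, 0.002]
force: [-1.9, 3.8, 2.9]
width: 0.62
gripper_force: 72.8
```

```bash
python3 g.py 604.7 262.2 114 162.6
```

```text
d [ 0.032 -0.026  0.02 ] w [ 0.007  0.007 -3.116] pos [604.7 263.2 114.5] ya 137.67 F [-1.9  3.8  2.9] T [ 0.65  0.31 -0.08] w 0.62 gf 72.8 t 15.05 q6 -2.16
```

Emit:
{"api": "arm_command", "payload": {"commands": [{"dx": 0, "dy": 0, "dz": 0, "wx": 0, "wy": 0, "wz": -0.5, "jaw": 45}, {"dx": 0, "dy": 0, "dz": -0.01, "wx": 0, "wy": 0, "wz": -1.0, "jaw": 45}, {"dx": 0, "dy": 0, "dz": -0.01, "wx": 0, "wy": 0, "wz": -1.5, "jaw": 45}, {"dx": 0, "dy": 0, "dz": -0.02, "wx": 0, "wy": 0, "wz": -2.0, "jaw": 45}, {"dx": 0, "dy": 0, "dz": -0.02, "wx": 0, "wy": 0, "wz": -2.5, "jaw": 45}, {"dx": 0, "dy": 0, "dz": -0.02, "wx": 0, "wy": 0, "wz": -2.9, "jaw": 45}, {"dx": 0, "dy": 0, "dz": -0.02, "wx": 0, "wy": 0, "wz": -3.1, "jaw": 45}, {"dx": 0, "dy": 0, "dz": -0.02, "wx": 0, "wy": 0, "wz": -3.1, "jaw": 45}]}}

```text
clock: 15.85
tool_pos: [604.3, 263.1, 114.8]
tool_rot: [1.854, -2.536, -0.002]
force: [-4.0, 3.3, 4.1]
width: 0.62
gripper_force: 72.9
```

```bash
python3 g.py 604.7 262.2 114 162.6
```

```text
d [ 0.029 -0.025  0.033] w [ 0.011  0.004 -0.032] pos [604.3 263.1 114.8] ya 162.34 F [-4.   3.3  4.1] T [ 0.64  0.58 -0.05] w 0.62 gf 72.9 t 15.85 q6 -2.59
```

Torque is near zero, so the threads have let go. Lifting a little to check that the jar isn't coming up too.

Emit:
{"api": "arm_command", "payload": {"commands": [{"dx": 0, "dy": 0, "dz": -0.06, "wx": 0, "wy": 0, "wz": 0, "jaw": 45}, {"dx": 0, "dy": 0, "dz": -0.12, "wx": 0, "wy": 0, "wz": 0, "jaw": 45}, {"dx": 0, "dy": 0, "dz": -0.18, "wx": 0, "wy": 0, "wz": 0, "jaw": 45}, {"dx": 0, "dy": 0, "dz": -0.18, "wx": 0, "wy": 0, "wz": 0, "jaw": 45}, {"dx": 0, "dy": 0, "dz": -0.18, "wx": 0, "wy": 0, "wz": 0, "jaw": 45}]}}

```text
clock: 16.35
tool_pos: [605.1, 262.1, 119.0]
tool_rot: [1.853, -2.537, -0.0]
force: [-1.0, 1.2, -2.1]
width: 0.62
gripper_force: 73.3
```

```bash
python3 g.py 604.7 262.2 114 162.6
```

```text
d [-0.     0.018  0.199] w [ 0.002 -0.003 -0.039] pos [605.1 262.1 119. ] ya 162.29 F [-1.   1.2 -2.1] T [ 0.16  0.17 -0.02] w 0.62 gf 73.3 t 16.35 q6 -2.59
```

```bash
python3 - <<'E'
from h import *
F=[];Z=[];J=[]
A=np.radians(-2.9);u=np.array([np.cos(A),np.sin(A)])
def jarz(s):
    # column of +x face: shoulder edge height & bottom edge where fence hides it: mean pixel row of whitish glass
    c=s["color"].astype(int);P=pts(s);d=P[...,:2]-(603.7,262.2);a=d@u;g=(c.min(-1)>95)&(abs(a-28)<9)&(abs(d[...,1])<32)&(P[...,2]>85)&(P[...,2]<150)
    v,_=np.nonzero(g);return g.sum(),P[g][:,2].mean().round(2),np.percentile(P[g][:,2],[3,97]).round(1)
for k in range(5):
    s=vision.snapshot("scene");st=r.get_state();F.append(st["force"]);P=pts(s);hsv=cv2.cvtColor(s["color"],cv2.COLOR_BGR2HSV)
    m=(hsv[...,0]>10)&(hsv[...,0]<28)&(hsv[...,1]>110)&(P[...,1]>150);Z.append(P[m].mean(0));J.append(jarz(s))
np.savez("scene8.npz",**s)
print(np.mean(F,0).round(2),np.mean(Z,0).round(1));print(J[0],J[2],J[4]);print("before",jarz(dict(np.load("scene7.npz"))),jarz(dict(np.load("scene6.npz"))))
E
```

```text
[-1.19  1.45 -1.59] [610.8 272.1 167. ]
(np.int64(34), np.float64(129.43), array([ 97.8, 141.3])) (np.int64(30), np.float64(129.7), array([ 95.7, 139.3])) (np.int64(35), np.float64(130.75), array([ 97.5, 142.1]))
before (np.int64(41), np.float64(129.47), array([ 98.2, 138.4])) (np.int64(38), np.float64(130.75), array([100.7, 139.6]))
```

Emit:
{"api": "arm_command", "payload": {"commands": [{"dx": 0, "dy": 0, "dz": -0.05, "wx": 0, "wy": 0, "wz": 0, "jaw": 45}, {"dx": 0, "dy": 0, "dz": -0.1, "wx": 0, "wy": 0, "wz": 0, "jaw": 45}, {"dx": 0, "dy": 0, "dz": -0.15, "wx": 0, "wy": 0, "wz": 0, "jaw": 45}, {"dx": 0, "dy": 0, "dz": -0.15, "wx": 0, "wy": 0, "wz": 0, "jaw": 45}, {"dx": 0, "dy": 0, "dz": -0.15, "wx": 0, "wy": 0, "wz": 0, "jaw": 45}]}}

```text
clock: 17.1
tool_pos: [605.3, 262.5, 123.3]
tool_rot: [-1.853, 2.536, -0.0]
force: [-1.8, 1.1, 0.8]
width: 0.618
gripper_force: 73.5
```

```bash
python3 g.py 604.7 262.2 114 162.6; python3 - <<'E'
from h import *
F=[]
for k in range(4):
    s=vision.snapshot("scene");F.append(r.get_state()["force"])
print(np.mean(F,0).round(2));np.savez("scene9.npz",**s)
a=s["color"].astype(int);b=np.load("scene7.npz")["color"].astype(int)
P=pts(s);print("front jar px shift via phase corr:")
# lower part of +x face / label region
f=lambda n:cv2.cvtColor(np.load(n)["color"],cv2.COLOR_BGR2GRAY)[216:232,306:330].astype(np.float32)
print(cv2.phaseCorrelate(f("scene7.npz"),f("scene9.npz"),cv2.createHanningWindow((24,16),cv2.CV_32F)))
cv2.imwrite("pics/c8.png",cv2.convertScaleAbs(np.hstack([cv2.resize(x.astype(np.uint8)[160:240,290:342],(390,600),interpolation=3) for x in(b,a)]),alpha=2))
E
```

```text
d [0.019 0.02  0.372] w [-0.003  0.003 -0.037] pos [605.3 262.5 123.3] ya 162.31 F [-1.8  1.1  0.8] T [0.24 0.22 0.01] w 0.618 gf 73.5 t 17.1 q6 -2.59
[-1.19  1.57  0.52]
front jar px shift via phase corr:
((0.04124365388876505, -0.14240971328029417), 1.0980268480877082)
```

The jar's weight isn't on the gripper and its image hasn't shifted (0.14 px). Raising to about 15 mm above the mouth.

Emit:
{"api": "arm_command", "payload": {"commands": [{"dx": 0, "dy": 0, "dz": -0.08, "wx": 0, "wy": 0, "wz": 0, "jaw": 45}, {"dx": 0, "dy": 0, "dz": -0.18, "wx": 0, "wy": 0, "wz": 0, "jaw": 45}, {"dx": 0, "dy": 0, "dz": -0.3, "wx": 0, "wy": 0, "wz": 0, "jaw": 45}, {"dx": 0, "dy": 0, "dz": -0.42, "wx": 0, "wy": 0, "wz": 0, "jaw": 45}, {"dx": 0, "dy": 0, "dz": -0.54, "wx": 0, "wy": 0, "wz": 0, "jaw": 45}, {"dx": 0, "dy": 0, "dz": -0.66, "wx": 0, "wy": 0, "wz": 0, "jaw": 45}, {"dx": 0, "dy": 0, "dz": -0.76, "wx": 0, "wy": 0, "wz": 0, "jaw": 45}, {"dx": 0, "dy": 0, "dz": -0.82, "wx": 0, "wy": 0, "wz": 0, "jaw": 45}, {"dx": 0, "dy": 0, "dz": -0.82, "wx": 0, "wy": 0, "wz": 0, "jaw": 45}, {"dx": 0, "dy": 0, "dz": -0.82, "wx": 0, "wy": 0, "wz": 0, "jaw": 45}, {"dx": 0, "dy": 0, "dz": -0.82, "wx": 0, "wy": 0, "wz": 0, "jaw": 45}]}}

```text
clock: 18.4
tool_pos: [605.0, 262.3, 143.3]
tool_rot: [1.853, -2.536, -0.0]
force: [-0.2, -0.3, -0.5]
width: 0.62
gripper_force: 73.4
```

```bash
python3 g.py 604.7 262.2 144 162.6; python3 - <<'E'
from h import *
s=vision.snapshot("scene");P=pts(s);hsv=cv2.cvtColor(s["color"],cv2.COLOR_BGR2HSV)
m=(hsv[...,0]>10)&(hsv[...,0]<28)&(hsv[...,1]>110)&(P[...,1]>150);q=P[m];q=q[np.isfinite(q[:,2])]
print("lid",q.mean(0).round(1),np.percentile(q[:,2],[2,50,95]).round(1))
f=lambda c:cv2.cvtColor(c,cv2.COLOR_BGR2GRAY)[216:232,306:330].astype(np.float32)
print(cv2.phaseCorrelate(f(np.load("scene7.npz")["color"]),f(s["color"]),cv2.createHanningWindow((24,16),cv2.CV_32F)))
cv2.imwrite("pics/c8.png",cv2.convertScaleAbs(cv2.resize(s["color"][160:240,270:374],(780,600),interpolation=3),alpha=2))
E
```

```text
d [ 0.008  0.012 -0.03 ] w [ 0.002 -0.001 -0.037] pos [605.  262.3 143.3] ya 162.31 F [-0.2 -0.3 -0.5] T [ 0.02 -0.01 -0.04] w 0.62 gf 73.4 t 18.4 q6 -2.59
lid [609.7 272.7 190.5] [180.4 191.6 194. ]
((0.2394585312157851, -0.07580063579607632), 1.0921265458067257)
```

View pics/c8.png

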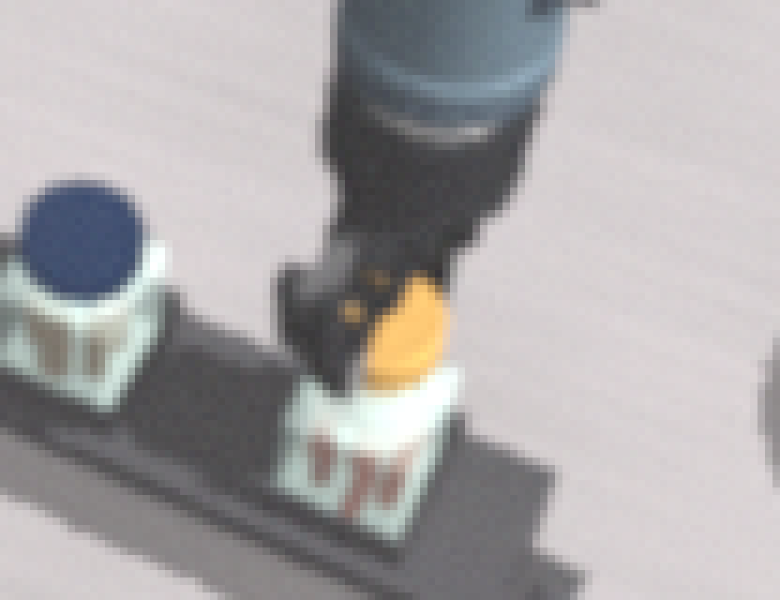

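The lid is held level at about (410,335), its top at z≈192. That puts its lower edge about 14 mm above the mouth. The jar hasn't moved in its pocket and no contact force remains. Handing in.

```bash
python3 -c "
from plant import r
print(r.finish_job())"
```

```text
the job is handed in; nothing more can be done
None
```

I seated the jar in the empty pocket, unscrewed its lid about 75° anticlockwise, and handed in with the gripper holding the lid level about 14 mm above the mouth; the hand-in returned no verdict.

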